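# Refill the hoop stapler's magazine

## Task

Refill the bench stapler: turn its air lever off, push the hooked service key down through the slot in the deck to trip the magazine catch, then hook the key into the eye under the work nose and draw the magazine drawer fully out. Lay every staple stick from the bench in a lane of the drawer, one to a lane, seated flat, put the key back in its block and shut the drawer until it latches; only then set the air lever to 45 degrees. Never have the air on while the drawer is open, and leave the other things on the bench where they are.

Things in the scene. Friction and masses are not known exactly. Their poses are not given: they have to be found in the camera images.
- stapler: bench stapler, fixed, new place and yaw each time: grey housing 200 deep (x) x 286 wide (y), flat deck 95 mm high. Origin at bench level, middle of the front face; x runs from the front into the machine, z up, y = z cross x. On the deck's rear stand a clinch arm tipped back (x above 120, y -60..60, up to 340 mm high) and an air filter (x 165, y 90, 190 mm high)
- nose_edge (a point): middle of the front edge of the work nose, a steel ledge that juts 30 mm out of the stapler's front: stapler x -30..0, y -40..40, z 87..95 mm; this point is at its top edge. Nothing is below it but the drawer's eye. Left and right of the nose (|y| 45 to 110 mm) the drawer front is free and a finger from above can push it all the way home
- key_slot (a point): centre of the key slot's mouth on the deck's top, stapler frame (41, 97, 95) mm. The slot is 46 mm long along stapler x and 12 mm wide along y, through a deck 8 mm thick
- catch: hidden rocker catch under the deck. Origin: its pivot. Pad 20 x 12 mm, top centre at stapler (28, 97, 66) mm: under the front part of the slot, 29 mm below the deck's top. 6 to 8 mm of press frees the drawer, at 12 mm is the stop; 2 to 4 N, springs back. The freed drawer pops about 6 mm out by itself. The catch snaps in again when the drawer is pushed home
- magazine (a joint): how far the magazine drawer is out, m: 0 shut and latched (0.6 mm play), 0.125 fully out, along stapler -x. It stays where it is left (1.5 N friction, 25 N per m/s damping). Shutting takes about 6 to 10 N over the last 25 mm; a drawer that has not latched comes back out about 6 mm
- pull_eye (a point): middle of the opening of the pull eye, a flat horizontal loop on the drawer front, hidden under the nose; moves with the drawer. Opening 12 (x) x 17 (y) mm, bar 5 mm thick, height 44 mm; at stapler (-10, 0, 44) mm when shut. The drawer front's outer face lies 6 mm behind it (stapler +x); it is 220 mm wide, z 12 to 78 mm, 10 mm thick
- lane0 (a point): middle of the floor of the drawer lane at stapler y = -69 mm, 27 mm above the bench; moves with the drawer (stapler (58, -69, 27) mm when shut). Lanes run along stapler x, 27 mm wide, 113 mm long, open on top, between lands 7 mm high and 19 mm wide, from the front panel's inner face (52 mm in front of this point) back. A stick may lie anywhere along its lane
- lane1 (a point): the same for the lane at stapler y = -23 mm; with the drawer fully out its front 89 mm are clear of the nose above
- lane2 (a point): the same for the lane at y = +23 mm, also partly under the nose
- lane3 (a point): the same for the lane at y = +69 mm
- air_lever (a joint): angle of the air lever, rad: 0 is off (lever pointing out of the machine's front, stapler -x), growing as the lever swings towards stapler +y (clockwise from above), stop at 1.5. Plate marks are 15 degrees apart, long at 0, 45 and 90. Friction 0.08 N m: it stays where it is left
- lever_knob (a point): the lever's black upright knob, 20 mm across, z 117 to 153 mm above the bench; this point is on its axis at 137 mm, 60 mm from the pivot. It can be pinched from above
- lever_pivot (a point): the lever's pivot axis (vertical), at the knob's height: stapler (60, -90, 137) mm
- key: service key, 0.12 kg: steel rod 6 mm thick, wooden handle on top, hooked foot below. Origin: underside of the foot on the rod's axis; z up the rod, x along the foot. Foot 6 mm thick, x -3..+35 mm; its end (axis x = 32 mm) turns up to 20 mm above the underside. Handle 28 (x) x 20 (y) mm, z 92..158 mm. Starts upright in the key block
- key_handle (a point): grip point in the middle of the key's handle, 130 mm above its underside
- key_hook (a point): point on the turned-up end of the key's foot, 14 mm above the underside, x = 32 mm
- key_block: hardwood block 80 (x) x 60 (y) x 100 mm high, fixed, new place and yaw each time; origin under its middle. A slot 46 mm long (x) and 12 mm wide goes down through its middle. The key hangs in it, the handle's underside on the block's top: key origin at block (-16, 0, 8) mm, foot along block +x
- stick0: staple stick: copper-coated bar of glued staples 62 (x) x 20 (y) x 16 mm high, 0.06 kg; origin under its middle. Two to four such sticks lie on the bench, the rest are absent (None)
- stick1: a like staple stick, or absent
- stick2: a like staple stick, or absent
- stick3: a like staple stick, or absent
- hoop: bystander: steel band hoop, 90 mm across, 28 mm high; origin under its middle
- parts_bin: bystander: green open parts bin 130 x 100 x 50 mm; origin under its middle

How it is judged:
By the outcome, as a careful person would: the job done as asked, in the order asked, and still so for the second after the job is handed in, with the robot touching nothing.
Of stick0, stick1, stick2, stick3 only 2 to 4 are there at a start; the rules pass over those that are not, and their reading is None.
At some moment in a run one of stick0, stick1, stick2, stick3 may be knocked a few centimetres aside while the robot is not near it.
It also fails if it takes over 210 s, if anything falls off the work surface, if the arm or the gripper's body presses on something with over 40 N, if the wrist force passes 120 N, or if a joint passes its speed limit or range.

## Robot

A 7-joint arm with a two-finger parallel gripper is mounted at the origin on the work surface. World frame = base frame: x ahead of the robot, y to its left, z up, the work surface at z = 0. Lengths are in m, angles in rad, forces in N, time in s.
With the tool pointing down it reaches from about 0.425 to 1.025 m from the base axis. Payload 3.6 kg.
Tool frame: the origin (TCP) lies at the very end of the fingers, on their centre line; the grasp point (between the pads) lies 19 mm behind it; z points along the fingers, y is the line along which they close (so a half turn about z gives the same grasp; the last joint's range is limited). The gripper opens to 85 mm and grips with 20 to 120 N. Pads are 22 mm wide; open, the fingers measure 114 mm over their backs; the gripper's body (76 mm by 85 mm) begins 54 mm behind the grasp point. The pads swing forward as they close: fully open they stand 13 mm farther back than shut.
Start: joints at [-1.341, 0.591, 0.048, 1.609, -0.033, 0.943, -0.034], TCP at [0.231, 0.687, 0.231] pointing down, gripper open.
Joint ranges: [-2.69, 2.69], [-0.47, 2.24], [-1.27, 1.36], [0.19, 2.51], [-1.53, 4.68], [0.08, 2.07], [-3.09, 3.09]. Speed limits (rad/s): [2.57, 2.57, 3.14, 3.14, 3.14, 3.14, 3.14].

## Interface

Orientations are given as a unit quaternion [x, y, z, w].
In Python, from workcell import env gives the robot as it stands.
- The arm moves only by the shell command python3 inch.py FILE, which reads ROWS from the file FILE. ROWS is one flat JSON list of numbers that holds 1 to 12 rows one after another, with no inner brackets; each row has 7 numbers: dx, dy, dz in m, then a rotation vector rx, ry, rz in rad, then the finger opening in m; each row shifts and turns the commanded pose from where the row before left it, along the tool's axes as they then stand; what a row does not reach is not made up. A row lasts 1/8 s, in which the tool goes at most 0.0625 m and 0.188 rad, less where a joint would pass 70% of its speed; a pose out of reach is approached as far as the arm can. The fingers move at their own pace and stop on an object; the grip force is fixed at half the most. Time passes only in rows, so rows that do not move let the fingers close. It prints the time, the measured TCP pose, the force, the opening and the grip force at its end. Input that does not fit is refused with a message, and nothing moves.
- env.get_state(): the state, without advancing time (a new reading comes with each control period).
- env.camera(name): name is "side" or "top" or "wrist"; returns a dict with "pixels" (384x512x3 uint8, red, green, blue), "K" (3x3 intrinsics, pixels), "xyz" and "orientation" of the camera in the world; the wrist camera has in their place "mount" (4x4, takes a point from camera to tool coordinates, whose origin is the TCP and whose axes are the flange's). Camera axes: x right, y up, looking along -z (the intrinsics and any distortion apply to the point x, -y, -z); pixel columns grow to the right and rows downward; lengths in m; the calibration is good to about 2 mm. A picture is of the moment at which its call begins: read the wrist's pose just before it. There is no depth.
- env.close_job(): hands the job in; it is judged then, once.
The state is a dict: "time_s": time; "joints": joint angles; "qvel": joint speeds; "joint_efforts": joint torques, N m; "tcp_pos": TCP position; "tool_rot": TCP orientation; "wrist_force": force on the tool from outside, world axes, zero at the start; "ft_torque": the same for the moment, N m; "finger_gap": finger opening in m; "grasp_force": force on a finger pad.
Only numpy, scipy, OpenCV 4.12 (cv2) and the standard library are available. Lean on these libraries where they do the work, as an engineer would, in place of code of your own. Each camera call takes 0.05 s, during which the arm holds its last target. There are 200 camera calls.

## Working session

There is one attempt and no reset: what is moved stays moved. The work goes in short steps, Python scripts to look and compute and a shell command to move; the robot and the scene stay as the last step left them, time stands still between calls to the robot, and variables do not carry over. Pictures are saved under pics/ and viewed, at most 14 in all, crops included, and the job is handed in when it is done.

```bash
ls; mkdir -p pics; python3 - <<'E'
from workcell import env
import cv2,json
s=env.get_state();print(s['time_s'],s['tcp_pos'],s['tool_rot'],s['finger_gap'])
for n in("top","side"):
    c=env.camera(n);cv2.imwrite(f"pics/{n}0.png",c["pixels"][:,:,::-1]);print(n,c["K"],c["xyz"],c["orientation"],[k for k in c])
c=env.camera("wrist");print(c["mount"],c["K"])
E
```

```text
inch.py
pics
workcell.py
0.0 [0.2304014  0.68653116 0.23014108] [ 1.61159031e-01  9.86927801e-01 -1.12641818e-03 -1.16430753e-04] 0.08538832256560826
top [[401.32142843   0.         254.41053312]
 [  0.         401.32142843 190.42880842]
 [  0.           0.           1.        ]] [3.31317443e-01 8.02910878e-04 1.50942510e+00] [ 0.06414357 -0.07243444 -0.6980898   0.70944309] ['pixels', 'K', 'xyz', 'orientation']
side [[409.43573875   0.         246.14983251]
 [  0.         409.43573875 191.14140197]
 [  0.           0.           1.        ]] [0.40270708 0.88925644 0.98324231] [-0.03942501  0.39425319  0.91432756 -0.08375677] ['pixels', 'K', 'xyz', 'orientation']
[[-7.20480099e-04  9.60939514e-01  2.76757532e-01  6.93626890e-02]
 [ 9.99999418e-01  9.14577081e-04 -5.72246670e-04 -7.54537094e-04]
 [-8.03010533e-04  2.76756959e-01 -9.60939614e-01 -1.41710355e-01]
 [ 0.00000000e+00  0.00000000e+00  0.00000000e+00  1.00000000e+00]] [[271.31882177   0.         254.5880223 ]
 [  0.         271.31882177 189.16786894]
 [  0.           0.           1.        ]]
```
View pics/top0.png

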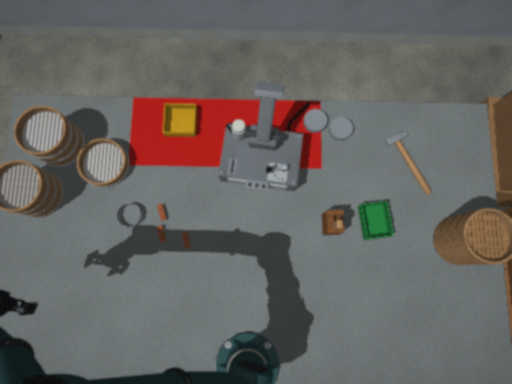

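View pics/side0.png

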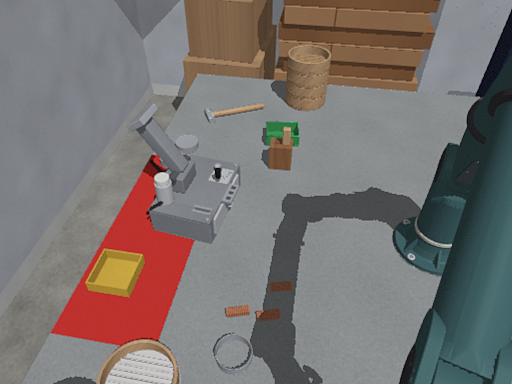

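```bash
cat > h.py <<'E'
import numpy as np,cv2
from scipy.spatial.transform import Rotation as R
from workcell import env
def proj(P,c,s=None):
    P=np.atleast_2d(P)
    if "mount" in c:
        M=c["mount"];T=np.eye(4);T[:3,:3]=R.from_quat(s["tool_rot"]).as_matrix();T[:3,3]=s["tcp_pos"];T=T@M
        Rm,t=T[:3,:3],T[:3,3]
    else: Rm,t=R.from_quat(c["orientation"]).as_matrix(),np.array(c["xyz"])
    q=(P-t)@Rm; q=q*[1,-1,-1]; p=q@c["K"].T
    return p[:,:2]/p[:,2:]
def ray(uv,c,z,s=None):
    uv=np.atleast_2d(uv)
    if "mount" in c:
        T=np.eye(4);T[:3,:3]=R.from_quat(s["tool_rot"]).as_matrix();T[:3,3]=s["tcp_pos"];T=T@c["mount"]
        Rm,t=T[:3,:3],T[:3,3]
    else: Rm,t=R.from_quat(c["orientation"]).as_matrix(),np.array(c["xyz"])
    d=np.c_[uv,np.ones(len(uv))]@np.linalg.inv(c["K"]).T*[1,-1,-1]@Rm.T
    z=np.broadcast_to(z,len(uv));return t+d*((z-t[2])/d[:,2])[:,None]
def crop(img,x0,y0,x1,y1,k):
    o=cv2.resize(img[y0:y1,x0:x1],None,fx=k,fy=k,interpolation=cv2.INTER_CUBIC)
    for u in range((x0+9)//10*10,x1,10):
        cv2.line(o,(int((u+.5-x0)*k),0),(int((u+.5-x0)*k),6 if u%50 else 14),(255,255,255),1)
        if u%20==0: cv2.putText(o,str(u),(int((u-x0)*k)-8,24),0,.35,(255,255,0),1)
    for v in range((y0+9)//10*10,y1,10):
        cv2.line(o,(0,int((v+.5-y0)*k)),(6,int((v+.5-y0)*k)),(255,255,255),1)
        if v%20==0: cv2.putText(o,str(v),(8,int((v+.5-y0)*k)+4),0,.35,(255,255,0),1)
    return o
E
python3 - <<'E'
from h import *
t=cv2.imread("pics/top0.png");s=cv2.imread("pics/side0.png")
a=crop(t,210,120,345,245,4);b=crop(t,110,195,205,255,4)
# montage: stapler+block top left, sticks right? 
b=crop(t,140,195,205,255,4)
o=np.zeros((500,800,3),np.uint8);o[:500,:540]=a;o[:240,540:800]=b;o[250:490,540:800]=crop(s,220,270,300,344,3.25)[:240,:260]
cv2.imwrite("pics/m1.png",o)
cv2.imwrite("pics/m2.png",crop(s,140,95,310,250,3.8))
E
```

View pics/m1.png

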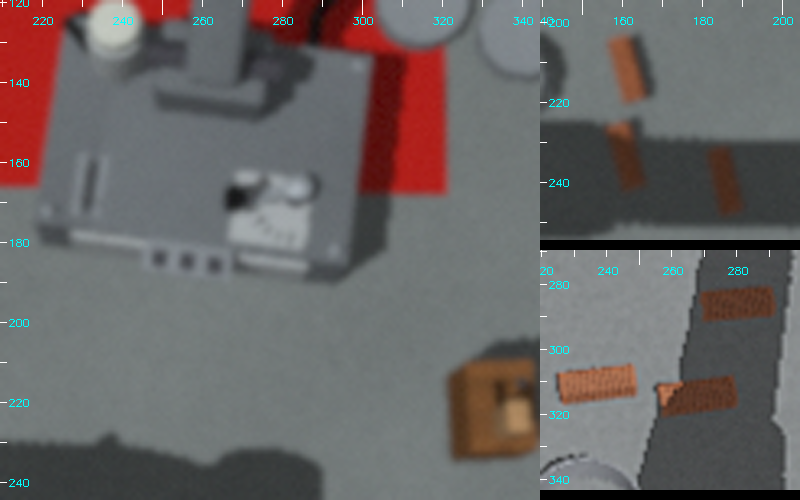

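View pics/m2.png

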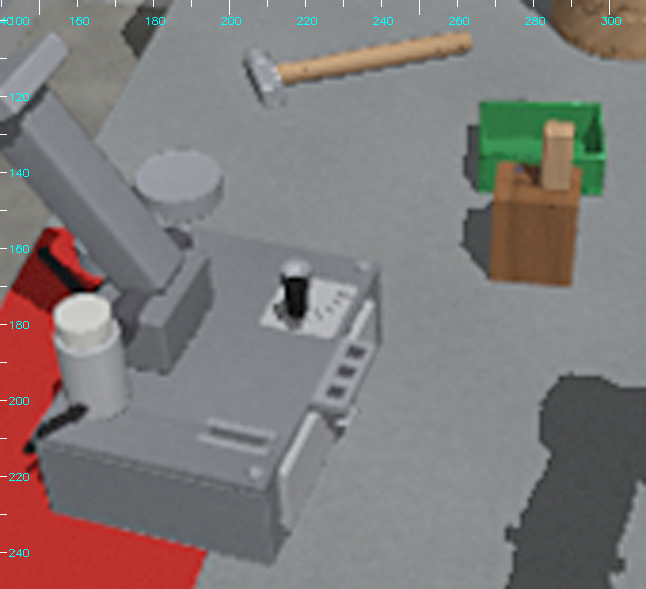

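```bash
cat > fit.py <<'E'
from h import *
from scipy.optimize import least_squares
def world(p,q): # q: x,y,yaw
    c,s=np.cos(q[2]),np.sin(q[2]);p=np.atleast_2d(p)
    return np.c_[q[0]+c*p[:,0]-s*p[:,1],q[1]+s*p[:,0]+c*p[:,1],p[:,2]]
def fit(obs,q0): # obs: list of (cam,state,[(pt3,uv)])
    f=lambda q:np.concatenate([(proj(world([o[0] for o in L],q),c,s)-[o[1] for o in L]).ravel() for c,s,L in obs])
    r=least_squares(f,q0,loss="soft_l1");return r.x,f(r.x).reshape(-1,2)
E
python3 - <<'E'
from fit import *
T=env.camera("top");S=env.camera("side")
T.pop("mount",0)
t=lambda x,y:(210+x/4-.5,120+y/4-.5)
s=lambda x,y:(140+x/3.8-.5,95+y/3.8-.5)
b=.095
top=[((.041,.097,b),t(91,184)),((-.03,.04,b),t(140,265)),((-.03,-.04,b),t(233,275)),((0,.143,b),t(37,228)),((0,-.143,b),t(347,265)),((.2,-.143,b),t(374,60))]
sd=[((.041,.097,b),s(236,436)),((0,.143,b),s(265,487)),((.2,.143,b),s(37,438)),((0,-.143,b),s(381,265)),((0.018,.097,b),s(272,441)),((0.064,.097,b),s(203,430))]
q,r=fit([(T,None,top),(S,None,sd)],[.8,0,0]);print("stapler",q.round(4),np.degrees(q[2]));print(r.round(1))
print("knob90",proj(world([[.06,-.03,.153],[.06,-.09,.137]],q),T),proj(world([[.06,-.03,.153],[.06,-.09,.137]],q),S))
# sticks from top and side
tb=lambda x,y:(140+x/4-.5,195+y/4-.5)
sb=lambda x,y:(220+x/3.25-.5,270+y/3.25-.5)
for A,B in (((88,70),(596-540,384-250)),((88,155),(697-540,396-250)),((184,181),(738-540,302-250))):
    print(ray(tb(*A),T,.016),ray(sb(*B),S,.012))
# block top & handle
print("block top", ray([(s(520,178)),s(558,135)],S,[.1,.166]))
E
```

```text
stapler [ 0.6455 -0.0242 -0.1197] -6.857405929604761
[[ 0.2  0.4]
 [ 0.8  1.3]
 [-0.4  1.7]
 [-0.5 -1.4]
 [ 0.5 -0. ]
 [-0.1 -1.2]
 [ 0.5  0.2]
 [-0.   0.6]
 [-1.6 -1. ]
 [-0.1 -0.6]
 [-1.9  0.5]
 [ 2.1  0.2]]
knob90 [[268.56466398 161.385937  ]
 [285.18469056 164.84022432]] [[210.1117286  167.64222092]
 [217.04764959 160.11249872]]
[[0.53574345 0.33175924 0.016     ]] [[0.53794332 0.33473602 0.012     ]]
[[0.45645567 0.32706162 0.016     ]] [[0.4556885  0.33056478 0.012     ]]
[[0.43391869 0.23724076 0.016     ]] [[0.43423688 0.23639211 0.012     ]]
block top [[ 0.52162215 -0.30722974  0.1       ]
 [ 0.48736551 -0.28879529  0.166     ]]
```

```bash
cat > to.py <<'E'
import sys
from h import *
def main(x,y,z,yaw=None):
    s=env.get_state();Rm=R.from_quat(s["tool_rot"]);p=np.array(s["tcp_pos"])
    yw=np.degrees(np.arctan2(*Rm.as_matrix()[[1,0],0]))
    if yaw is None: yaw=yw
    up=np.array([0,0,-1.]);tx=np.array([np.cos(np.radians(yaw)),np.sin(np.radians(yaw)),0])
    G=R.from_matrix(np.c_[tx,np.cross(up,tx),up])
    rv=(Rm.inv()*G).as_rotvec();d=np.array([x,y,z])-p
    print("t",round(s["time_s"],2),"yaw",round(yw,2),"| tool d before turn",Rm.inv().apply(d).round(4),"after",G.inv().apply(d).round(4),"rotvec",rv.round(4),"F",np.round(s["wrist_force"],1))
if __name__=="__main__": main(*map(float,sys.argv[1:]))
E
python3 to.py .60 -.02 .28 173.1
```

```text
t 0.25 yaw 161.45 | tool d before turn [-0.5752 -0.5528 -0.0486] after [-0.4517 -0.6575 -0.0493] rotvec [-0.0011 -0.     -0.2033] F [0.  0.4 0.2]
```

```bash
echo '[-0.02, -0.03, -0.01, 0, 0, -0.1, 0.085, -0.02, -0.03, -0.01, 0, 0, -0.1, 0.085, -0.032, -0.047, -0.0025, 0, 0, 0, 0.085, -0.032, -0.047, -0.0025, 0, 0, 0, 0.085, -0.032, -0.047, -0.0025, 0, 0, 0, 0.085, -0.032, -0.047, -0.0025, 0, 0, 0, 0.085, -0.032, -0.047, -0.0025, 0, 0, 0, 0.085, -0.032, -0.047, -0.0025, 0, 0, 0, 0.085, -0.032, -0.047, -0.0025, 0, 0, 0, 0.085, -0.032, -0.047, -0.0025, 0, 0, 0, 0.085, -0.032, -0.047, -0.0025, 0, 0, 0, 0.085, -0.032, -0.047, -0.0025, 0, 0, 0, 0.085]' > path.dat && python3 inch.py path.dat; echo '[-0.032, -0.047, -0.0025, 0, 0, 0, 0.085, -0.032, -0.047, -0.0025, 0, 0, 0, 0.085, 0, 0, 0, 0, 0, 0, 0.085, 0, 0, 0, 0, 0, 0, 0.085]' > path.dat && python3 inch.py path.dat; python3 to.py .60 -.02 .28 173.1
```

```text
time_s: 1.75
tcp_pos: [0.5132, 0.1113, 0.2767]
tool_rot: [0.062, 0.998, 0.0, 0.0]
wrist_force: [-0.3, 0.5, -0.3]
finger_gap: 0.0849
grasp_force: 0.0
time_s: 2.25
tcp_pos: [0.564, 0.0121, 0.2811]
tool_rot: [0.062, 0.998, 0.0, -0.0]
wrist_force: [0.3, 1.0, 0.3]
finger_gap: 0.0849
grasp_force: 0.0
t 2.25 yaw 172.89 | tool d before turn [-0.0397 -0.0274  0.0011] after [-0.0396 -0.0275  0.0011] rotvec [ 0.0005 -0.0007 -0.0037] F [0.3 1.  0.3]
```

```bash
cat >> h.py <<'E'
import pickle
def snap(name):
    s=env.get_state();c=env.camera("wrist");pickle.dump((c,s),open(f"pics/{name}.pkl","wb"));return c,s,c["pixels"][:,:,::-1].copy()
def load(name): return pickle.load(open(f"pics/{name}.pkl","rb"))
E
python3 -c "
from h import *
snap('w1')"
python3 to.py .49 -.29 .30
echo '[0, -0.05, -0.002, 0, 0, 0, 0.085, 0.01, -0.05, -0.002, 0, 0, 0, 0.085, 0.02, -0.05, -0.002, 0, 0, 0, 0.085, 0.02, -0.05, -0.002, 0, 0, 0, 0.085, 0.025, -0.05, -0.002, 0, 0, 0, 0.085, 0.02, -0.03, -0.002, 0, 0, 0, 0.085, 0, 0, 0, 0, 0, 0, 0.085, 0, 0, 0, 0, 0, 0, 0.085]' > path.dat && python3 inch.py path.dat
python3 - <<'E'
from h import *
c,s,_=snap('w2')
a=load('w1')[0]["pixels"][:,:,::-1];b=c["pixels"][:,:,::-1]
def grid(img):
    return crop(np.ascontiguousarray(img),0,0,512,384,1.55)
cv2.imwrite("pics/w1.png",grid(a)[:600]);cv2.imwrite("pics/w2.png",grid(b)[:600])
E
```

```text
t 2.3 yaw 173.0 | tool d before turn [ 0.0363 -0.3098 -0.0191] after [ 0.0363 -0.3098 -0.0189] rotvec [ 0.0007 -0.001  -0.    ] F [-0.4  0.8 -0.3]
time_s: 3.3
tcp_pos: [0.4365, -0.2523, 0.2933]
tool_rot: [0.06, 0.998, 0.001, 0.0]
wrist_force: [-0.4, 0.2, 0.3]
finger_gap: 0.0847
grasp_force: 0.0
```

View pics/w1.png

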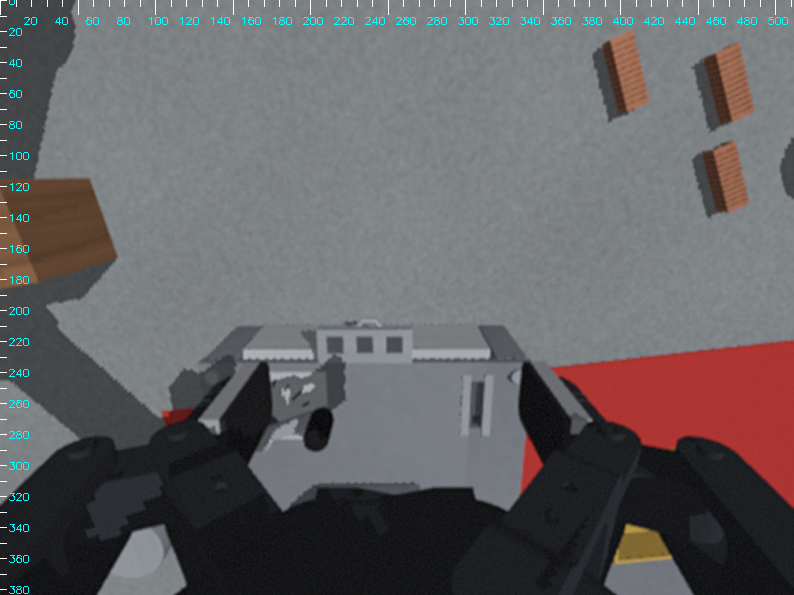

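View pics/w2.png

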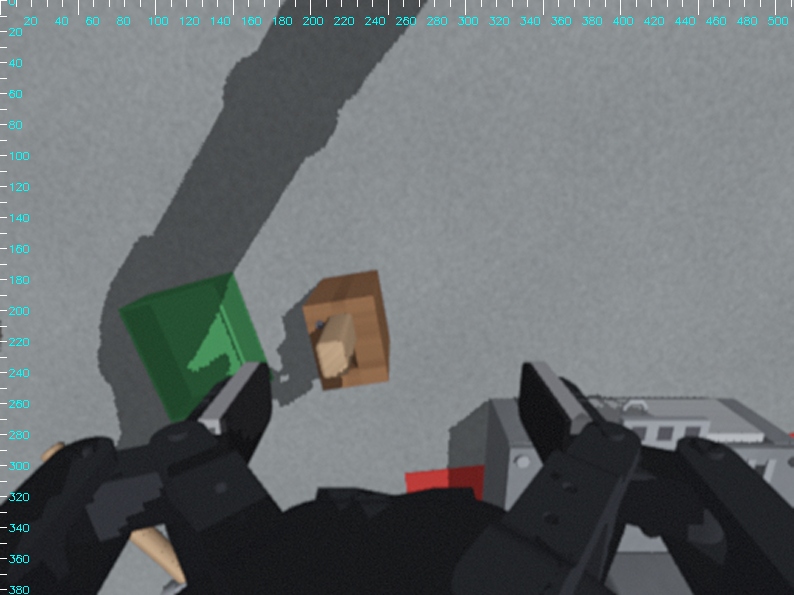

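```bash
python3 - <<'E'
from fit import *
c,s=load('w1')
print(s["tcp_pos"],R.from_quat(s["tool_rot"]).as_matrix().round(4))
g=lambda x,y:(x/1.55-.5,y/1.55-.5)
# sticks top centres
print(ray([g(625,70),g(728,82),g(724,176)],c,.016,s))
q=[.6455,-.0242,-.1197]
pts=np.array([[-.03,.04,.095],[-.03,-.04,.095],[0,.04,.095],[0,-.04,.095],[.018,.097,.095],[.064,.097,.095],[-.004,.11,.078],[-.004,-.11,.078],[0,.143,.095],[0,-.143,.095]])
print(((proj(world(pts,q),c,s)+.5)*1.55).round(0))
im=c["pixels"][:,:,::-1].copy()
o=np.zeros((600,800,3),np.uint8)
a=crop(im,140,195,340,290,4)[:,:800];o[:380]=a
b=load('w2')[0]["pixels"][:,:,::-1].copy()
d=crop(b,185,165,265,260,220/95);o[380:600,:185]=d[:220,:185]
d=crop(im,370,10,500,145,220/135);o[380:600,200:200+d.shape[1]]=d[:220]
d=crop(b,185,165,265,260,220/95)
cv2.imwrite("pics/m3.png",o)
o=crop(b,185,165,265,260,6)[:570];cv2.imwrite("pics/m4.png",o)
E
```

```text
[0.56404075 0.01206482 0.28111128] [[-9.923e-01  1.238e-01 -7.000e-04]
 [ 1.238e-01  9.923e-01  6.000e-04]
 [ 7.000e-04  5.000e-04 -1.000e+00]]
[[0.4341664  0.23000157 0.016     ]
 [0.45507401 0.32024162 0.016     ]
 [0.53581131 0.32389795 0.016     ]]
[[413. 329.]
 [317. 330.]
 [413. 362.]
 [319. 363.]
 [479. 381.]
 [476. 427.]
 [491. 349.]
 [243. 351.]
 [534. 361.]
 [198. 363.]]
```

View pics/m3.png

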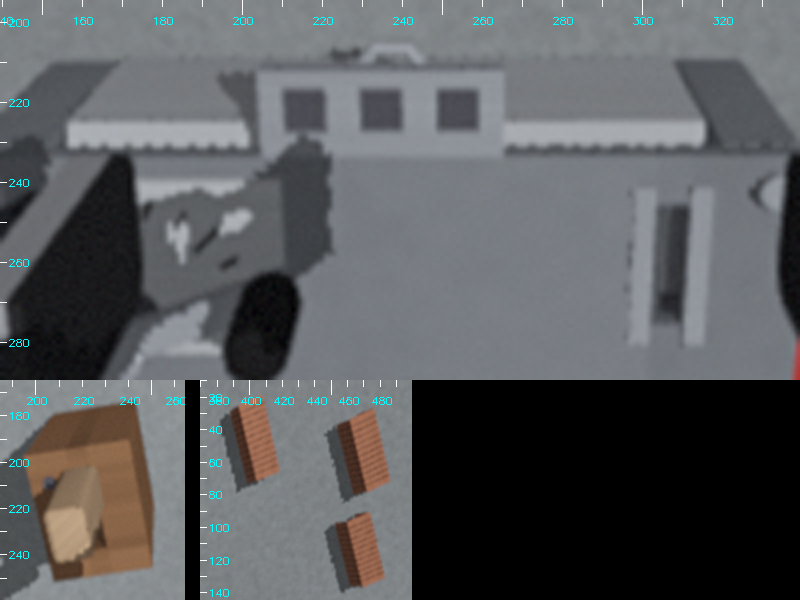

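View pics/m4.png

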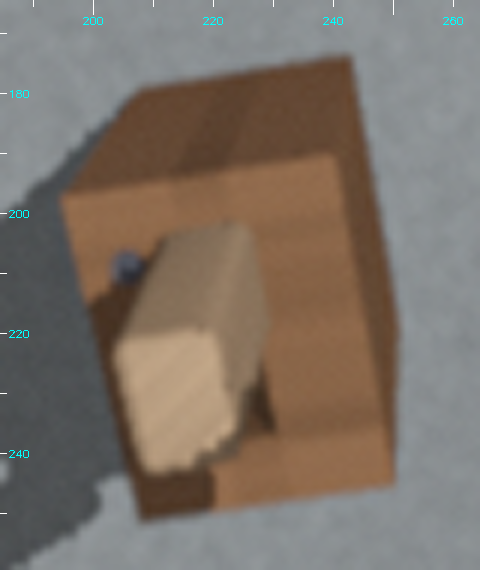

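```bash
python3 - <<'E'
from fit import *
c,s=load('w1');T=env.camera("top");S=env.camera("side")
g=lambda x,y:(140+x/4-.5,195+y/4-.5)
b=.095
w=[((-.03,-.04,b),g(258,70)),((-.03,.04,b),g(503,70)),((.041,.097,b),g(671,263)),((-.004,-.11,.078),g(68,122)),((-.004,.11,.078),g(706,122)),((0,.04,b),g(503,156)),((0,-.04,b),g(258,155))]
t=lambda x,y:(210+x/4-.5,120+y/4-.5)
sf=lambda x,y:(140+x/3.8-.5,95+y/3.8-.5)
top=[((.041,.097,b),t(91,184)),((-.03,.04,b),t(140,265)),((-.03,-.04,b),t(233,275)),((0,.143,b),t(37,228)),((0,-.143,b),t(347,265)),((.2,-.143,b),t(374,60))]
sd=[((.041,.097,b),sf(236,436)),((0,.143,b),sf(265,487)),((0,-.143,b),sf(381,265))]
q,r=fit([(c,s,w)],[.6455,-.0242,-.1197]);print("wrist only",q.round(4));print(r.round(1).tolist())
q,r=fit([(c,s,w),(T,None,top),(S,None,sd)],q);print("all",q.round(4));print(r.round(1).tolist())
# block
c2,s2=load('w2');k=lambda x,y:(185+x/6-.5,165+y/6-.5)
B=[((-.04,-.03,.1),k(64,196)),((-.04,.03,.1),k(335,154)),((.04,.03,.1),k(393,485)),((.04,-.03,.1),k(142,520)),((-.04,-.03,0),k(142,88)),((-.04,.03,0),k(350,55))]
qb,r=fit([(c2,s2,B)],[.51,-.3,0]);print("block",qb.round(4));print(r.round(1).tolist())
h=world([[-.016+x,y,.166] for x in(-.014,.014) for y in(-.01,.01)],qb)
print(((proj(h,c2,s2)+.5-[185,165])*6).round(0).tolist())
print("block by side", proj(world([x[0] for x in B],qb),S).round(1).tolist(),proj(world([x[0] for x in B],qb),T).round(1).tolist())
print("nose w2",proj(world([[-.03,.04,b],[-.03,-.04,b],[-.01,0,.044]],q),c2,s2).round(1))
print("eye w1",((proj(world([[-.016,0,.044]],q),c,s)+.5-[140,195])*4).round(0))
# knob angle: base/top
for a in (50,60,70,80):
  A=np.radians(a);P=[[.06-.06*np.cos(A),-.09+.06*np.sin(A),z] for z in(.153,.117)]
  print(a,((proj(world(P,q),c,s)+.5-[140,195])*4).round(0).tolist())
E
```

```text
wrist only [ 0.6453 -0.0246 -0.1234]
[[-0.4, -0.1], [0.4, -0.2], [-0.2, 0.4], [-0.6, 0.3], [-0.1, 0.0], [0.2, -0.4], [0.8, -0.0]]
all [ 0.6454 -0.0245 -0.1234]
[[-0.3, -0.0], [0.5, -0.1], [-0.1, 0.5], [-0.5, 0.4], [-0.0, 0.1], [0.3, -0.3], [0.9, 0.1], [0.4, 0.4], [0.9, 1.2], [-0.3, 1.8], [-0.4, -1.5], [0.6, 0.2], [0.2, -1.0], [0.4, 0.1], [-0.1, 0.4], [0.1, -0.7]]
block [ 0.5035 -0.3027  0.0387]
[[-0.3, 0.1], [0.2, -0.0], [0.7, 0.3], [-0.5, 0.7], [-0.6, -0.5], [0.6, -0.6]]
[[107.0, 346.0], [217.0, 329.0], [139.0, 486.0], [247.0, 470.0]]
block by side [[292.9, 138.6], [291.8, 148.6], [269.2, 146.7], [270.9, 136.8], [291.0, 160.1], [289.9, 170.2]] [[344.9, 231.8], [327.9, 232.2], [326.6, 209.7], [343.4, 209.3], [338.6, 234.2], [322.8, 234.6]]
nose w2 [[458.7 270.6]
 [402.9 270.5]
 [409.  263.6]]
eye w1 [[391.  56.]]
50 [[215.0, 313.0], [240.0, 248.0]]
60 [[238.0, 339.0], [260.0, 272.0]]
70 [[256.0, 368.0], [276.0, 298.0]]
80 [[267.0, 398.0], [286.0, 325.0]]
```

```bash
cat > go.py <<'E'
# go.py S|B|W x y z [x y z ...]: mm in frame; yaw: tool x = -frame x ; optional yaw=deg offset
import sys
from fit import *
F=dict(S=[.6454,-.0245,-.1234],B=[.5035,-.3027,.0387],W=[0,0,0])
a=[v for v in sys.argv[1:] if '=' not in v];k=dict(v.split('=') for v in sys.argv[1:] if '=' in v)
q=F[a[0]];P=world(np.array(a[1:],float).reshape(-1,3)/1000,q)
s=env.get_state();Rm=R.from_quat(s["tool_rot"]);p=np.array(s["tcp_pos"])
y=q[2]+np.pi+np.radians(float(k.get('yaw',0)));tx=np.array([np.cos(y),np.sin(y),0]);up=np.array([0,0,-1.])
G=R.from_matrix(np.c_[tx,np.cross(up,tx),up])
loc=(R.from_euler('z',-q[2]).apply(p-[q[0],q[1],0])*1000).round(1)
print("t",round(s["time_s"],2),"at",a[0],loc,"gap",round(s["finger_gap"],4),"F",np.round(s["wrist_force"],1),"rotvec",(Rm.inv()*G).as_rotvec().round(4))
for t in P: print("  before turn",Rm.inv().apply(t-p).round(4),"after",G.inv().apply(t-p).round(4),"r",round(np.hypot(t[0],t[1]),3),"n",int(np.ceil(np.linalg.norm(t-p)/.055)));p=t
E
python3 go.py S 39 -34 190 39 -34 122
```

```text
t 3.45 at S [-179.  -251.9  293.2] gap 0.0848 F [ 0.2  1.1 -0.2] rotvec [0.0006 0.0001 0.0035]
  before turn [-0.2188  0.2171  0.1033] after [-0.218   0.2179  0.1032] r 0.683 n 6
  before turn [ 0.    -0.     0.068] after [0.    0.    0.068] r 0.683 n 2
```

```bash
echo '[-0.0364, 0.0362, 0.0172, 0, 0, 0.0035, 0.055, -0.0364, 0.0362, 0.0172, 0, 0, 0, 0.055, -0.0364, 0.0362, 0.0172, 0, 0, 0, 0.055, -0.0364, 0.0362, 0.0172, 0, 0, 0, 0.055, -0.0364, 0.0362, 0.0172, 0, 0, 0, 0.055, -0.0364, 0.0362, 0.0172, 0, 0, 0, 0.055, 0, 0, 0, 0, 0, 0, 0.055, 0, 0, 0, 0, 0, 0, 0.055]' > path.dat && python3 inch.py path.dat;python3 go.py S 39 -34 190 39 -34 122; python3 - <<'E'
from h import *
c,s,i=snap('w3');cv2.imwrite("pics/w3.png",crop(i,130,180,380,384,2.6)[:,:650])
E
```

```text
time_s: 4.45
tcp_pos: [0.6793, -0.0658, 0.1895]
tool_rot: [0.063, 0.998, -0.0, -0.001]
wrist_force: [0.2, -0.4, -0.0]
finger_gap: 0.055
grasp_force: 0.0
t 4.45 at S [ 38.7 -36.8 189.5] gap 0.055 F [ 0.2 -0.4 -0. ] rotvec [-0.0005 -0.0014 -0.0021]
  before turn [-0.0003  0.0028 -0.0005] after [-0.0003  0.0028 -0.0005] r 0.683 n 1
  before turn [-0.0001  0.      0.068 ] after [0.    0.    0.068] r 0.683 n 2
```

View pics/w3.png

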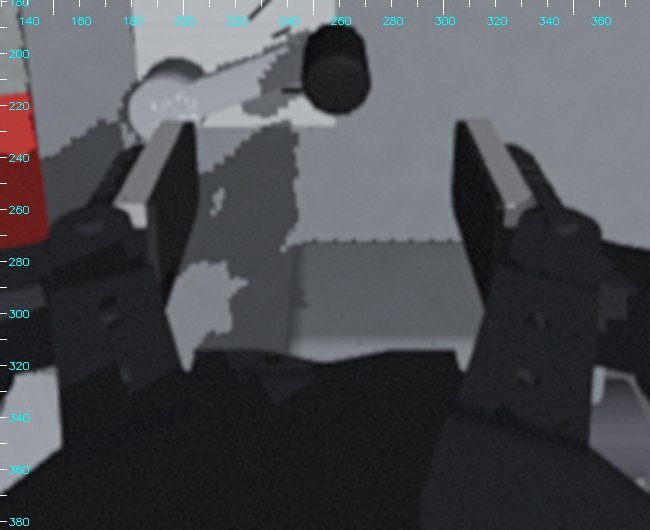

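```bash
python3 - <<'E'
from fit import *
c,s=load('w3');q=[.6454,-.0245,-.1234]
def st(p): return R.from_euler('z',-q[2]).apply(p-[q[0],q[1],0])*1000
k=st(ray([(259,209)],c,.153,s)[0]);print(k,np.degrees(np.arctan2(k[1]+90,60-k[0])),np.hypot(k[1]+90,60-k[0]))
E
python3 go.py S 39 -34 122
```

```text
[ 34.87962141 -34.52436123 153.        ] 65.63811725680108 60.89811094882538
t 4.5 at S [ 38.5 -38.2 190.1] gap 0.0551 F [-0.2 -0.1  0.4] rotvec [-0.0009 -0.0008 -0.0042]
  before turn [-0.0005  0.0042  0.0681] after [-0.0005  0.0042  0.0681] r 0.683 n 2
```

```bash
echo '[0.0018, 0.0016, 0.034, 0, 0, 0, 0.055, 0.0018, 0.0016, 0.034, 0, 0, 0, 0.055, 0, 0, 0, 0, 0, 0, 0.055, 0, 0, 0, 0, 0, 0, 0, 0, 0, 0, 0, 0, 0, 0, 0, 0, 0, 0, 0, 0, 0]' > path.dat && python3 inch.py path.dat;python3 go.py S 17.6 -47.6 122 4.4 -67.5 122 0 -90 122
```

```text
time_s: 5.25
tcp_pos: [0.6778, -0.0625, 0.1244]
tool_rot: [0.064, 0.998, 0.0, 0.002]
wrist_force: [-1.2, 2.0, 6.1]
finger_gap: 0.0187
grasp_force: 58.5
t 5.25 at S [ 36.8 -33.7 124.4] gap 0.0187 F [-1.2  2.   6.1] rotvec [ 0.0012  0.0032 -0.0039]
  before turn [ 0.0192 -0.014   0.0023] after [ 0.0192 -0.0139  0.0024] r 0.661 n 1
  before turn [ 0.0131 -0.02   -0.0001] after [ 0.0132 -0.0199  0.    ] r 0.648 n 1
  before turn [ 0.0043 -0.0225 -0.    ] after [ 0.0044 -0.0225  0.    ] r 0.644 n 1
```

```bash
echo '[0.0096, -0.007, 0, 0, 0, 0, 0, 0.0096, -0.007, 0, 0, 0, 0, 0, 0.0066, -0.01, 0, 0, 0, 0, 0, 0.0066, -0.01, 0, 0, 0, 0, 0, 0.003, -0.0112, 0, 0, 0, 0, 0, 0.0014, -0.0113, 0, 0, 0, 0, 0, 0, 0, 0, 0, 0, 0, 0, 0, 0, 0, 0, 0, 0, 0]' > path.dat && python3 inch.py path.dat;python3 go.py S 0 -90 122
```

```text
time_s: 6.25
tcp_pos: [0.625, -0.1046, 0.1239]
tool_rot: [0.059, 0.998, 0.006, -0.009]
wrist_force: [-17.3, 14.6, 24.8]
finger_gap: 0.018
grasp_force: 57.9
t 6.25 at S [-10.4 -82.  123.9] gap 0.018 F [-17.3  14.6  24.8] rotvec [ 0.0106 -0.0192  0.0053]
  before turn [-0.0104 -0.008   0.0016] after [-0.0104 -0.008   0.0019] r 0.644 n 1
```

```bash
echo '[0, 0, 0, 0, 0, 0, 0.04, 0, 0, 0, 0, 0, 0, 0.04, 0, 0, 0, 0, 0, 0, 0.04]' > path.dat && python3 inch.py path.dat;python3 go.py S 0 -90 122;python3 - <<'E'
from h import *
c,s,i=snap('w4');o=crop(i,130,100,380,330,2.6)[:598,:650];cv2.imwrite("pics/w4.png",o)
E
```

```text
time_s: 6.62
tcp_pos: [0.6333, -0.1155, 0.1222]
tool_rot: [0.064, 0.998, -0.001, 0.001]
wrist_force: [0.0, 0.2, 0.5]
finger_gap: 0.04
grasp_force: 0.0
t 6.62 at S [ -0.8 -91.8 122.2] gap 0.04 F [0.  0.2 0.5] rotvec [-0.001   0.0011 -0.0051]
  before turn [-0.0008  0.0018  0.0002] after [-0.0008  0.0018  0.0002] r 0.644 n 1
```

View pics/w4.png

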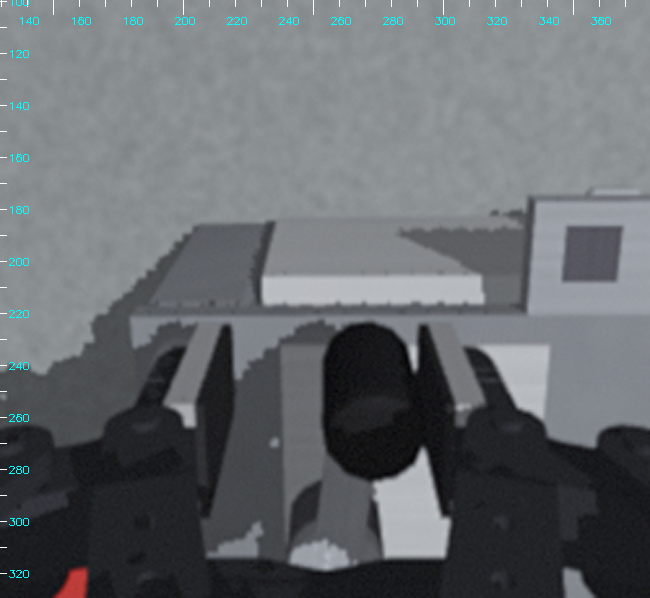

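```bash
echo '[0.004, 0.0014, 0, 0, 0, 0, 0.03, 0, 0, 0, 0, 0, 0, 0.024, 0, 0, 0, 0, 0, 0, 0.0205, 0, 0, 0, 0, 0, 0, 0.0205, 0, 0, 0, 0, 0, 0, 0.0205]' > path.dat && python3 inch.py path.dat;python3 go.py S 0 -90 122; echo '[0, 0, 0, 0, 0, 0, 0.045, 0, 0, 0, 0, 0, 0, 0.045, 0, 0, -0.05, 0, 0, 0, 0.05, 0, 0, -0.05, 0, 0, 0, 0.05, 0, 0, 0, 0, 0, 0, 0.05]' > path.dat && python3 inch.py path.dat;python3 go.py B -16 0 195 -16 0 119;python3 - <<'E'
from fit import *
c,s,i=snap('w5')
q=[.6454,-.0245,-.1234]
for a in (0,5,10):
  A=np.radians(a);print(a,proj(world([[.06-.06*np.cos(A),-.09+.06*np.sin(A),.153]],q),c,s))
im=cv2.cvtColor(i,cv2.COLOR_BGR2GRAY)
print(i.shape)
for v in range(170,300,10): print(v,[int(x) for x in im[v,226:296:4]])
E
```

```text
time_s: 7.3
tcp_pos: [0.6285, -0.1121, 0.1219]
tool_rot: [0.063, 0.998, 0.0, -0.001]
wrist_force: [-1.3, 1.8, 0.9]
finger_gap: 0.0205
grasp_force: 0.8
t 7.3 at S [ -6.  -89.  121.9] gap 0.0205 F [-1.3  1.8  0.9] rotvec [ 0.0002 -0.0011 -0.0037]
  before turn [-0.006  -0.001  -0.0001] after [-0.006  -0.001  -0.0001] r 0.644 n 1
time_s: 7.92
tcp_pos: [0.6325, -0.1138, 0.227]
tool_rot: [0.064, 0.998, -0.001, 0.005]
wrist_force: [0.3, -0.2, -0.5]
finger_gap: 0.0499
grasp_force: 0.0
t 7.92 at B [136.2 183.7 227. ] gap 0.0499 F [ 0.3 -0.2 -0.5] rotvec [-0.0014  0.0104 -0.1668]
  before turn [ 0.1199 -0.2064  0.0309] after [ 0.1522 -0.1837  0.032 ] r 0.574 n 5
  before turn [0.0008 0.     0.076 ] after [0.    0.    0.076] r 0.574 n 2
0 [[255.86834298 198.79718337]]
5 [[262.12254287 199.02351239]]
10 [[268.32097018 199.76480884]]
(384, 512, 3)
170 [96, 95, 96, 103, 133, 134, 134, 133, 134, 135, 134, 133, 134, 134, 133, 114, 92, 94]
180 [99, 88, 98, 131, 138, 138, 134, 87, 72, 135, 138, 139, 135, 137, 135, 123, 125, 102]
190 [129, 131, 90, 73, 87, 58, 18, 33, 40, 32, 66, 176, 181, 181, 182, 1
[... 232 characters left out ...]
162, 175, 183, 184, 185, 184, 184, 185, 187, 185]
230 [75, 131, 129, 128, 92, 58, 114, 161, 164, 115, 135, 184, 183, 184, 183, 184, 183, 184]
240 [67, 126, 128, 70, 71, 157, 176, 196, 195, 168, 152, 181, 181, 183, 181, 182, 181, 182]
250 [69, 131, 128, 130, 94, 92, 160, 158, 162, 160, 132, 130, 131, 134, 132, 132, 132, 132]
260 [83, 127, 128, 127, 127, 128, 129, 129, 129, 129, 129, 130, 130, 128, 130, 132, 131, 131]
270 [125, 126, 128, 127, 127, 127, 128, 130, 129, 129, 130, 132, 132, 133, 129, 131, 131, 131]
280 [129, 129, 129, 130, 130, 127, 130, 129, 130, 130, 129, 130, 131, 129, 129, 131, 131, 130]
290 [127, 127, 129, 129, 132, 132, 130, 130, 131, 130, 130, 130, 129, 131, 67, 72, 71, 67]
```

```bash
echo '[0, 0, 0, 0, 0.01, -0.1668, 0.05, 0.0304, -0.0367, 0.004, 0, 0, 0, 0.05, 0.0304, -0.0367, 0.004, 0, 0, 0, 0.05, 0.0304, -0.0367, 0.004, 0, 0, 0, 0.05, 0.0304, -0.0367, 0.004, 0, 0, 0, 0.05, 0.0304, -0.0367, 0.004, 0, 0, 0, 0.05, 0, 0, 0, 0, 0, 0, 0.05, 0, 0, 0, 0, 0, 0, 0.05]' > path.dat && python3 inch.py path.dat;python3 go.py B -16 0 195 -16 0 119;python3 - <<'E'
from fit import *
c,s,i=snap('w6');q=[.5035,-.3027,.0387]
h=world([[-.016+x,y,.166] for x in(-.014,.014) for y in(-.01,.01)],q)
o=crop(i,130,150,380,380,2.6)[:598,:650]
for p in proj(h,c,s): cv2.circle(o,tuple(int(v) for v in (p+.5-[130,150])*2.6),3,(0,0,255),-1)
cv2.imwrite("pics/w6.png",o);print(proj(h,c,s))
E
```

```text
time_s: 8.98
tcp_pos: [0.4839, -0.3011, 0.2025]
tool_rot: [-0.02, 1.0, 0.001, -0.006]
wrist_force: [0.6, 1.0, -0.0]
finger_gap: 0.0499
grasp_force: 0.0
t 8.97 at B [-19.6   2.3 202.5] gap 0.0499 F [ 0.6  1.  -0. ] rotvec [ 0.0021 -0.0112  0.0006]
  before turn [-0.0036 -0.0023  0.0074] after [-0.0036 -0.0023  0.0075] r 0.574 n 1
  before turn [-0.0009 -0.0002  0.076 ] after [0.    0.    0.076] r 0.574 n 2
[[238.00755896 200.60491373]
 [266.89573052 200.57654101]
 [238.64561792 237.66831658]
 [266.43105455 237.63092827]]
```

View pics/w6.png

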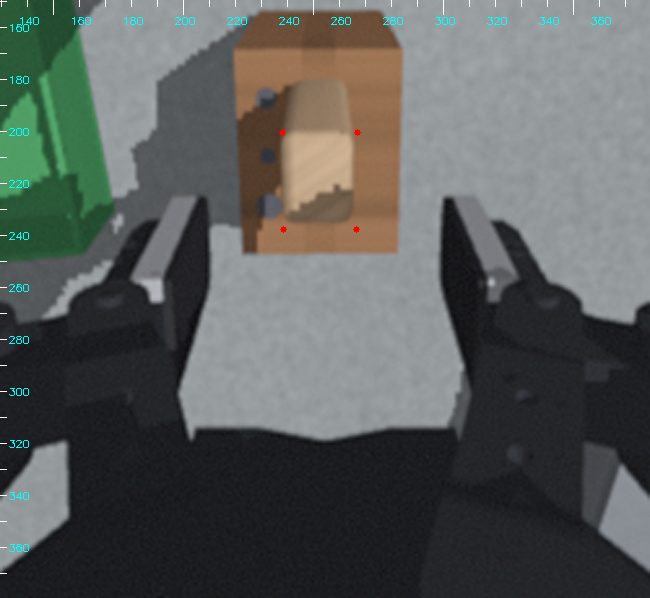

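```bash
echo '[-0.003, -0.003, 0.02, 0.002, -0.011, 0, 0.05, 0, 0, 0.03, 0, 0, 0, 0.05, 0, 0, 0.033, 0, 0, 0, 0.05, 0, 0, 0, 0, 0, 0, 0.05, 0, 0, 0, 0, 0, 0, 0.05]' > path.dat && python3 inch.py path.dat;python3 go.py B -16 0 119
```

```text
time_s: 9.65
tcp_pos: [0.4884, -0.3041, 0.1211]
tool_rot: [-0.021, 1.0, -0.001, 0.001]
wrist_force: [-0.6, -0.2, -0.6]
finger_gap: 0.05
grasp_force: 0.0
t 9.65 at B [-15.2  -0.8 121.1] gap 0.05 F [-0.6 -0.2 -0.6] rotvec [-0.0014  0.0022  0.0026]
  before turn [0.0008 0.0008 0.0021] after [0.0008 0.0008 0.0021] r 0.574 n 1
```

```bash
echo '[0.0008, 0.0004, 0.002, 0, 0.002, 0, 0.05, 0, 0, 0, 0, 0, 0, 0, 0, 0, 0, 0, 0, 0, 0, 0, 0, 0, 0, 0, 0, 0, 0, 0, 0, 0, 0, 0, 0, 0, 0, 0, 0, 0, 0, 0]' > path.dat && python3 inch.py path.dat;python3 go.py B -16 0 119; echo '[0, 0, -0.03, 0, 0, 0, 0, 0, 0, -0.03, 0, 0, 0, 0, 0, 0, -0.03, 0, 0, 0, 0, 0, 0, -0.03, 0, 0, 0, 0, 0, 0, 0, 0, 0, 0, 0, 0, 0, 0, 0, 0, 0, 0]' > path.dat && python3 inch.py path.dat;python3 go.py S 25 97 240 25 97 215 25 97 168
```

```text
time_s: 10.4
tcp_pos: [0.4867, -0.3045, 0.1192]
tool_rot: [-0.02, 1.0, -0.001, 0.0]
wrist_force: [-0.7, 0.7, 5.5]
finger_gap: 0.0194
grasp_force: 58.8
t 10.4 at B [-16.8  -1.1 119.2] gap 0.0194 F [-0.7  0.7  5.5] rotvec [-0.0014 -0.      0.0007]
  before turn [-0.0008  0.0011  0.0002] after [-0.0008  0.0011  0.0002] r 0.574 n 1
time_s: 11.15
tcp_pos: [0.4856, -0.3036, 0.2374]
tool_rot: [-0.02, 1.0, -0.0, -0.001]
wrist_force: [-0.3, -0.7, -1.9]
finger_gap: 0.0195
grasp_force: 58.7
t 11.15 at S [-124.2 -296.7  237.4] gap 0.0195 F [-0.3 -0.7 -1.9] rotvec [-0.0003 -0.0026  0.163 ]
  before turn [-0.2111  0.3643 -0.0032] after [-0.1492  0.3937 -0.0026] r 0.686 n 8
  before turn [-0.0001  0.      0.025 ] after [0.    0.    0.025] r 0.686 n 1
  before turn [-0.0001  0.      0.047 ] after [0.    0.    0.047] r 0.686 n 1
```

```bash
echo '[0, 0, -0.02, 0, 0, 0.163, 0, 0, 0.0562, 0, 0, 0, 0, 0, 0, 0.0562, 0, 0, 0, 0, 0, 0, 0.0562, 0, 0, 0, 0, 0, 0, 0.0562, 0, 0, 0, 0, 0, 0, 0.0562, 0, 0, 0, 0, 0, 0, 0.0562, 0, 0, 0, 0, 0, -0.02, 0.0562, 0, 0, 0, 0, 0, -0.042, 0, 0, 0, 0, 0, 0, -0.043, 0, 0, 0, 0, 0, 0, -0.043, 0, 0, 0, 0, 0, 0, 0, 0, 0, 0, 0, 0, 0]' > path.dat && python3 inch.py path.dat;  echo '[0, 0, 0.02, 0, 0, 0, 0, 0, 0, 0, 0, 0, 0, 0]' > path.dat && python3 inch.py path.dat; python3 go.py S 24.5 97 225 24.5 97 168; python3 - <<'E'
from h import *
c,s,i=snap('w7')
cv2.imwrite("pics/w7.png",crop(i,130,150,380,380,2.6)[:598,:650])
for n in("side","top"):
    C=env.camera(n);pickle.dump(C,open(f"pics/{n}7.pkl","wb"))
C=pickle.load(open("pics/side7.pkl","rb"))
cv2.imwrite("pics/s7.png",crop(C["pixels"][:,:,::-1].copy(),160,130,260,240,5.4)[:,:540])
E
```

```text
time_s: 12.65
tcp_pos: [0.6838, 0.0669, 0.2551]
tool_rot: [0.062, 0.998, -0.001, -0.001]
wrist_force: [-0.4, -0.6, -1.4]
finger_gap: 0.0192
grasp_force: 59.0
time_s: 12.9
tcp_pos: [0.678, 0.0682, 0.2341]
tool_rot: [0.061, 0.998, -0.001, -0.004]
wrist_force: [-0.5, -0.6, -2.4]
finger_gap: 0.0192
grasp_force: 59.0
t 12.9 at S [ 21.   96.  234.1] gap 0.0192 F [-0.5 -0.6 -2.4] rotvec [-0.003  -0.0087  0.0005]
  before turn [-0.0036  0.001   0.009 ] after [-0.0035  0.001   0.0091] r 0.685 n 1
  before turn [-0.0005  0.0002  0.057 ] after [0.    0.    0.057] r 0.685 n 2
```

```bash
echo '[-0.003, 0.001, 0.009, 0, 0, 0, 0, 0, 0, 0, 0, 0, 0, 0, 0, 0, 0, 0, 0, 0, 0]' > path.dat && python3 inch.py path.dat;python3 go.py S 24.5 97 225; echo '[0, 0, 0.015, 0, 0, 0, 0, 0, 0, 0, 0, 0, 0, 0, 0, 0, 0, 0, 0, 0, 0]' > path.dat && python3 inch.py path.dat;python3 go.py S 24.5 97 200
```

```text
time_s: 13.42
tcp_pos: [0.6849, 0.0687, 0.2289]
tool_rot: [0.062, 0.998, -0.001, -0.0]
wrist_force: [-0.2, 0.4, -1.5]
finger_gap: 0.0195
grasp_force: 59.0
t 13.43 at S [ 27.7  97.3 228.9] gap 0.0195 F [-0.2  0.4 -1.5] rotvec [-0.0013 -0.0007 -0.    ]
  before turn [ 0.0032 -0.0003  0.0039] after [ 0.0032 -0.0003  0.0039] r 0.685 n 1
time_s: 13.8
tcp_pos: [0.6847, 0.0686, 0.2134]
tool_rot: [0.062, 0.998, -0.001, -0.001]
wrist_force: [0.6, 0.2, -0.3]
finger_gap: 0.0192
grasp_force: 59.0
t 13.8 at S [ 27.5  97.2 213.4] gap 0.0192 F [ 0.6  0.2 -0.3] rotvec [-0.0015 -0.0013 -0.0001]
  before turn [ 0.003  -0.0002  0.0134] after [ 0.003  -0.0002  0.0134] r 0.685 n 1
```

```bash
echo '[0.003, 0, 0, 0, 0, 0, 0, 0, 0, 0.006, 0, 0, 0, 0, 0, 0, 0.006, 0, 0, 0, 0, 0, 0, 0.006, 0, 0, 0, 0, 0, 0, 0, 0, 0, 0, 0, 0, 0, 0, 0, 0, 0, 0]' > path.dat && python3 inch.py path.dat;python3 go.py S 24.5 97 177 24.5 97 168
```

```text
time_s: 14.55
tcp_pos: [0.682, 0.069, 0.1958]
tool_rot: [0.062, 0.998, -0.001, -0.0]
wrist_force: [0.0, 0.5, -1.3]
finger_gap: 0.019
grasp_force: 59.0
t 14.55 at S [ 24.8  97.2 195.8] gap 0.019 F [ 0.   0.5 -1.3] rotvec [-0.0013 -0.0007 -0.0001]
  before turn [ 0.0003 -0.0002  0.0188] after [ 0.0003 -0.0002  0.0188] r 0.685 n 1
  before turn [-0.     0.     0.009] after [0.    0.    0.009] r 0.685 n 1
```

```bash
echo '[0, 0, 0.009, 0, 0, 0, 0, 0, 0, 0.008, 0, 0, 0, 0, 0, 0, 0, 0, 0, 0, 0, 0, 0, 0.006, 0, 0, 0, 0, 0, 0, 0.004, 0, 0, 0, 0, 0, 0, 0, 0, 0, 0, 0, 0, 0, 0, 0, 0, 0, 0, 0, 0, 0, 0, 0, 0, 0]' > path.dat && python3 inch.py path.dat;python3 go.py S 24.5 97 168;
```

```text
time_s: 15.55
tcp_pos: [0.6818, 0.069, 0.169]
tool_rot: [0.062, 0.998, -0.001, -0.0]
wrist_force: [-1.8, 0.4, 3.0]
finger_gap: 0.0192
grasp_force: 59.4
t 15.55 at S [ 24.7  97.2 169. ] gap 0.0192 F [-1.8  0.4  3. ] rotvec [-0.0012 -0.0006 -0.    ]
  before turn [ 0.0002 -0.0002  0.001 ] after [ 0.0002 -0.0002  0.001 ] r 0.685 n 1
```

```bash
echo '[0, 0, 0.002, 0, 0, 0, 0, 0, 0, 0, 0, 0, 0, 0, 0, 0, 0, 0, 0, 0, 0]' > path.dat && python3 inch.py path.dat;echo '[0, 0, -0.02, 0, 0, 0, 0, 0, 0, -0.02, 0, 0, 0, 0, 0, 0, -0.03, 0, 0, 0, 0, 0.02, 0, 0, 0, 0, 0, 0, 0.05, -0.01, 0, 0, 0, 0, 0, 0.05, -0.03, 0, 0, 0, 0, 0, 0, -0.05, 0, 0, 0, 0, 0, 0, 0, 0, 0, 0, 0, 0, 0, 0, 0, 0, 0, 0, 0, 0, 0, 0, 0, 0, 0, 0]' > path.dat && python3 inch.py path.dat;python3 go.py S -110 0 170 -110 0 125 -48 0 125; python3 - <<'E'
from h import *
c,s,i=snap('w8')
a=crop(i,130,130,380,330,2.0)
T=env.camera("top");S=env.camera("side");pickle.dump((T,S),open("pics/ts8.pkl","wb"))
b=crop(S["pixels"][:,:,::-1].copy(),170,140,270,240,3)
o=np.zeros((400,800,3),np.uint8);o[:400,:500]=a[:400,:500];o[:300,500:800]=b[:300,:300];cv2.imwrite("pics/m8.png",o)
E
```

```text
time_s: 15.92
tcp_pos: [0.6821, 0.0689, 0.1669]
tool_rot: [0.062, 0.998, -0.001, -0.0]
wrist_force: [-1.9, 1.0, 3.1]
finger_gap: 0.019
grasp_force: 59.5
time_s: 17.18
tcp_pos: [0.5527, -0.0041, 0.2376]
tool_rot: [0.061, 0.998, -0.0, 0.0]
wrist_force: [0.0, 0.5, -1.4]
finger_gap: 0.0194
grasp_force: 59.1
t 17.18 at S [-94.5   8.8 237.6] gap 0.0194 F [ 0.   0.5 -1.4] rotvec [-0.0004  0.0007  0.0019]
  before turn [ 0.0156 -0.0088  0.0676] after [ 0.0155 -0.0088  0.0676] r 0.536 n 2
  before turn [0.    0.    0.045] after [0.    0.    0.045] r 0.536 n 1
  before turn [-0.062  -0.0001  0.    ] after [-0.062  0.     0.   ] r 0.598 n 2
```

View pics/m8.png

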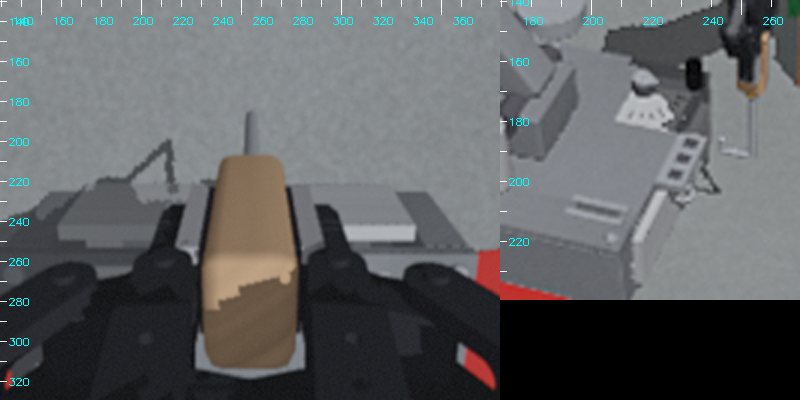

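```bash
python3 - <<'E'
from fit import *
c,s=load('w8');T,S=pickle.load(open("pics/ts8.pkl","rb"));q=[.6454,-.0245,-.1234]
for d in(0,.006,.012): print(d,proj(world([[-.004-d,.09,.078],[.006-d,.09,.078]],q),c,s).round(1).tolist(), "side",proj(world([[-.016-d-.005,0,.0465]],q),S).round(1).tolist())
g=cv2.cvtColor(c["pixels"],cv2.COLOR_RGB2GRAY)
u=int(proj(world([[-.006,.09,.078]],q),c,s)[0][0]);print(u,[(v,int(g[v,u])) for v in range(232,262)])
# key predicted in side: tcp offset
Rm=R.from_quat(s["tool_rot"]).as_matrix();p=np.array(s["tcp_pos"])
def kp(x,z): return p+Rm@np.array([-.0008-x,0.0,.1112-z])
print("side rodbottom,foot tip,hook top",proj([kp(0,0),kp(.035,0),kp(.032,.02),kp(0,.09)],S).round(1).tolist())
print("wrist rod",proj([kp(0,.006),kp(0,.02),kp(0,.09)],c,s).round(1).tolist())
for v in (188,192,196,200): print(v,g[v,244:262].tolist())
im=S["pixels"][178:196,236:260]
for r in cv2.cvtColor(im,cv2.COLOR_RGB2GRAY): print(r.tolist())
E
```

```text
0 [[321.1, 246.3], [320.6, 253.5]] side [[232.4, 203.3]]
0.006 [[321.5, 241.9], [320.9, 249.2]] side [[234.1, 203.7]]
0.012 [[321.8, 237.4], [321.2, 244.8]] side [[235.9, 204.1]]
321 [(232, 129), (233, 127), (234, 129), (235, 129), (236, 130), (237, 131), (238, 131), (239, 129), (240, 129), (241, 131), (242, 148), (243, 170), (244, 179), (245, 178), (246, 179), (247, 179), (248, 179), (249, 166), (250, 127), (251, 82), (252, 74), (253, 84), (254, 94), (255, 94), (256, 104), (257, 121), (258, 131), (259, 132), (260, 131), (261, 132)]
side rodbottom,foot tip,hook top [[253.2, 191.7], [242.3, 189.4], [243.2, 184.8], [253.4, 169.1]]
wrist rod [[255.4, 188.3], [255.5, 192.6], [255.9, 223.8]]
188 [142, 141, 144, 143, 144, 143, 138, 141, 127, 94, 92, 109, 118, 124, 130, 139, 138, 138]
192 [146, 145, 143, 144, 144, 144, 143, 138, 113, 88, 93, 107, 117, 124, 132, 141, 143, 142]
196 [143, 145, 144, 145, 144, 143, 145, 140, 107, 82, 96, 109, 117, 123, 126, 132, 141, 144]
200 [142, 144, 141, 140, 139, 143, 147, 142, 102, 84, 96, 109, 118, 125, 128, 134, 138, 141]
[104, 102, 95, 100, 126, 139, 14
[... 1417 characters left out ...]
0, 145, 143, 136, 135, 153, 162, 164, 174, 176, 162, 159, 153, 136, 120, 136, 126, 139, 140, 141, 140]
[132, 95, 86, 111, 148, 140, 141, 134, 128, 123, 119, 136, 149, 152, 160, 169, 159, 127, 134, 124, 139, 139, 140, 141]
[110, 89, 79, 105, 146, 142, 142, 142, 143, 143, 140, 139, 133, 119, 115, 125, 134, 135, 137, 129, 139, 138, 140, 140]
[117, 100, 70, 101, 147, 142, 141, 143, 142, 140, 141, 140, 141, 140, 141, 143, 141, 142, 140, 140, 140, 142, 141, 142]
[136, 118, 79, 123, 147, 142, 142, 143, 142, 143, 141, 140, 141, 140, 142, 141, 140, 138, 140, 140, 141, 142, 140, 140]
[128, 93, 108, 155, 147, 144, 143, 142, 142, 143, 139, 138, 137, 138, 139, 140, 141, 142, 142, 142, 143, 142, 139, 141]
```

```bash
echo '[0.0155, -0.0088, 0.018, 0, 0, 0, 0, 0, 0, 0.045, 0, 0, 0, 0, 0, 0, 0.045, 0, 0, 0, 0, 0, 0, 0.004, 0, 0, 0, 0, 0, 0, 0, 0, 0, 0, 0, 0, 0, 0, 0, 0, 0, 0, 0, 0, 0, 0, 0, 0, 0]' > path.dat && python3 inch.py path.dat;python3 go.py S -48.8 0 125 -48.8 0 142
```

```text
time_s: 18.2
tcp_pos: [0.5363, -0.0124, 0.1265]
tool_rot: [0.062, 0.998, -0.0, 0.001]
wrist_force: [-0.7, 0.4, -1.1]
finger_gap: 0.0194
grasp_force: 58.9
t 18.2 at S [-109.8   -1.4  126.5] gap 0.0194 F [-0.7  0.4 -1.1] rotvec [-0.0008  0.0022 -0.    ]
  before turn [-0.061   0.0014  0.0017] after [-0.061   0.0014  0.0015] r 0.597 n 2
  before turn [-0.    -0.    -0.017] after [ 0.     0.    -0.017] r 0.597 n 1
```

```bash
echo '[-0.03, 0.0014, 0.0015, 0, 0, 0, 0, -0.025, 0, 0, 0, 0, 0, 0, -0.006, 0, 0, 0, 0, 0, 0, 0, 0, 0, 0, 0, 0, 0, 0, 0, 0, 0, 0, 0, 0, 0, 0, 0, 0, 0, 0, 0]' > path.dat && python3 inch.py path.dat;python3 go.py S -48.8 0 142;echo '[0, 0, -0.006, 0, 0, 0, 0, 0, 0, -0.006, 0, 0, 0, 0, 0, 0, -0.005, 0, 0, 0, 0, 0, 0, 0, 0, 0, 0, 0, 0, 0, 0, 0, 0, 0, 0]' > path.dat && python3 inch.py path.dat;python3 go.py S -48.8 0 142
```

```text
time_s: 18.95
tcp_pos: [0.5947, -0.0185, 0.1235]
tool_rot: [0.062, 0.998, -0.001, -0.001]
wrist_force: [0.8, -0.0, -1.3]
finger_gap: 0.0193
grasp_force: 58.9
t 18.95 at S [-51.   -0.2 123.5] gap 0.0193 F [ 0.8 -0.  -1.3] rotvec [-0.0013 -0.0019  0.    ]
  before turn [-0.0022  0.0002 -0.0185] after [-0.0022  0.0002 -0.0185] r 0.597 n 1
time_s: 19.58
tcp_pos: [0.5958, -0.0186, 0.1405]
tool_rot: [0.062, 0.998, -0.001, -0.0]
wrist_force: [-0.1, -0.1, -0.8]
finger_gap: 0.0196
grasp_force: 58.9
t 19.57 at S [-50.   -0.2 140.5] gap 0.0196 F [-0.1 -0.1 -0.8] rotvec [-0.0013 -0.0008  0.    ]
  before turn [-0.0012  0.0002 -0.0015] after [-0.0012  0.0002 -0.0015] r 0.597 n 1
```

```bash
echo '[0.01, 0, 0, 0, 0, 0, 0, 0.012, 0, 0, 0, 0, 0, 0, 0.012, 0, 0, 0, 0, 0, 0, 0.012, 0, 0, 0, 0, 0, 0, 0.012, 0, 0, 0, 0, 0, 0, 0.012, 0, 0, 0, 0, 0, 0, 0.012, 0, 0, 0, 0, 0, 0, 0.012, 0, 0, 0, 0, 0, 0, 0.012, 0, 0, 0, 0, 0, 0, 0.01, 0, 0, 0, 0, 0, 0, 0, 0, 0, 0, 0, 0, 0, 0, 0, 0, 0, 0, 0, 0]' > path.dat && python3 inch.py path.dat;python3 go.py S -171 0 141;
```

```text
time_s: 21.08
tcp_pos: [0.4777, -0.0043, 0.1397]
tool_rot: [0.062, 0.998, -0.001, -0.004]
wrist_force: [1.3, -0.3, -1.0]
finger_gap: 0.0194
grasp_force: 59.4
t 21.07 at S [-168.9   -0.6  139.7] gap 0.0194 F [ 1.3 -0.3 -1. ] rotvec [-0.0022 -0.0073  0.    ]
  before turn [ 0.0021  0.0005 -0.0013] after [ 0.0021  0.0006 -0.0013] r 0.476 n 1
```

```bash
echo '[0.003, 0, 0, 0, 0, 0, 0, 0.002, 0, 0, 0, 0, 0, 0, 0, 0, 0, 0, 0, 0, 0, 0, 0, 0, 0, 0, 0, 0]' > path.dat && python3 inch.py path.dat;python3 go.py S -175 0 141;echo '[0.003, 0, 0, 0, 0, 0, 0, 0, 0, 0, 0, 0, 0, 0, 0, 0, 0, 0, 0, 0, 0, 0, 0, 0, 0, 0, 0, 0]' > path.dat && python3 inch.py path.dat;python3 go.py S -175 0 141; python3 - <<'E'
from fit import *
c,s,i=snap('w9');q=[.6454,-.0245,-.1234]
g=cv2.cvtColor(c["pixels"],cv2.COLOR_RGB2GRAY)
for y in (.08,-.08):
  for d in(.119,.122,.125): print(d,proj(world([[-.004-d,y,.078],[.006-d,y,.078]],q),c,s).round(1).tolist())
  u,v=proj(world([[-.129,y,.078]],q),c,s)[0].astype(int);print(u,[(r,int(g[r,u])) for r in range(v-8,v+16)])
E
```

```text
time_s: 21.58
tcp_pos: [0.4758, -0.0037, 0.1406]
tool_rot: [0.062, 0.998, -0.001, -0.0]
wrist_force: [0.2, 0.3, -1.3]
finger_gap: 0.0194
grasp_force: 59.4
t 21.57 at S [-170.8   -0.3  140.6] gap 0.0194 F [ 0.2  0.3 -1.3] rotvec [-0.0014 -0.0008 -0.0001]
  before turn [ 0.0042  0.0003 -0.0004] after [ 0.0042  0.0003 -0.0004] r 0.472 n 1
time_s: 22.08
tcp_pos: [0.4729, -0.0033, 0.1407]
tool_rot: [0.062, 0.998, -0.001, -0.0]
wrist_force: [1.0, -0.3, -0.7]
finger_gap: 0.0193
grasp_force: 59.3
t 22.07 at S [-173.8   -0.2  140.7] gap 0.0193 F [ 1.  -0.3 -0.7] rotvec [-0.0013 -0.0005 -0.0001]
  before turn [ 0.0012  0.0002 -0.0003] after [ 0.0012  0.0002 -0.0003] r 0.472 n 1
0.119 [[350.4, 258.9], [349.3, 269.3]]
0.122 [[350.8, 255.7], [349.6, 266.2]]
0.125 [[351.1, 252.5], [350.0, 263.0]]
351 [(244, 126), (245, 128), (246, 129), (247, 129), (248, 130), (249, 129), (250, 127), (251, 127), (252, 128), (253, 130), (254, 126), (255, 135), (256, 156), (257, 175), (258, 176), (259, 177), (260, 176), (261, 158), (262, 100), (263, 40), (264, 26), (265, 29), (266, 32), (267, 29)]
0.119 [[161.4, 258.9], [162.6, 269.3]]
0.122 [[161.1, 255.8], [162.2, 266.2]]
0.125 [[160.8, 252.6], [161.9, 263.1]]
160 [(244, 114), (245, 93), (246, 89), (247, 91), (248, 93), (249, 91), (250, 92), (251, 91), (252, 88), (253, 89), (254, 91), (255, 91), (256, 97), (257, 100), (258, 101), (259, 104), (260, 100), (261, 82), (262, 44), (263, 29), (264, 31), (265, 34), (266, 30), (267, 32)]
```

```bash
echo '[0.003, 0, 0, 0, 0, 0, 0, 0.002, 0, 0, 0, 0, 0, 0, 0, 0, 0, 0, 0, 0, 0, 0, 0, 0, 0, 0, 0, 0, 0, 0, 0, 0, 0, 0, 0]' > path.dat && python3 inch.py path.dat;python3 go.py S -175 0 141;python3 - <<'E'
from fit import *
c,s,i=snap('w9');q=[.6454,-.0245,-.1234]
g=cv2.cvtColor(c["pixels"],cv2.COLOR_RGB2GRAY)
for y in (.08,):
  for d in(.119,.122,.125): print(d,proj(world([[-.004-d,y,.078],[.006-d,y,.078]],q),c,s).round(1).tolist())
  u,v=proj(world([[-.129,y,.078]],q),c,s)[0].astype(int);print(u,[(r,int(g[r,u])) for r in range(v-8,v+16)])
E
```

```text
time_s: 22.75
tcp_pos: [0.4691, -0.0027, 0.1409]
tool_rot: [0.062, 0.998, -0.001, 0.001]
wrist_force: [5.9, -0.8, -2.4]
finger_gap: 0.0192
grasp_force: 59.1
t 22.75 at S [-1.776e+02 -1.000e-01  1.409e+02] gap 0.0192 F [ 5.9 -0.8 -2.4] rotvec [-0.001   0.0018 -0.0001]
  before turn [-0.0026  0.0001 -0.0001] after [-0.0026  0.0001 -0.0001] r 0.472 n 1
0.119 [[349.7, 262.5], [348.6, 272.8]]
0.122 [[350.1, 259.4], [348.9, 269.7]]
0.125 [[350.4, 256.2], [349.3, 266.6]]
350 [(248, 129), (249, 130), (250, 129), (251, 127), (252, 126), (253, 129), (254, 127), (255, 128), (256, 140), (257, 163), (258, 175), (259, 179), (260, 174), (261, 151), (262, 81), (263, 29), (264, 29), (265, 30), (266, 34), (267, 32), (268, 36), (269, 41), (270, 49), (271, 50)]
```

```bash
echo '[-0.0055, 0, 0, 0, 0, 0, 0, 0, 0, 0, 0, 0, 0, 0, 0, 0, 0.008, 0, 0, 0, 0, 0, 0, 0.008, 0, 0, 0, 0, 0, 0, 0, 0, 0, 0, 0, 0.012, 0, 0, 0, 0, 0, 0, 0.02, 0, 0, 0, 0, 0, 0, 0, 0, 0, 0, 0, 0, 0, 0, 0, -0.03, 0, 0, 0, 0, 0, 0, -0.04, 0, 0, 0, 0, 0, 0, -0.045, 0, 0, 0, 0, 0, 0, 0, 0, 0, 0, 0]' > path.dat && python3 inch.py path.dat;python3 go.py B -16.8 -1.1 237 -16.8 -1.1 119;python3 - <<'E'
from fit import *
c,s,i=snap('w10');q=[.6454,-.0245,-.1234]
g=cv2.cvtColor(c["pixels"],cv2.COLOR_RGB2GRAY)
for y in (.08,):
  for d in(.119,.122,.125): print(d,proj(world([[-.004-d,y,.078],[.006-d,y,.078]],q),c,s).round(1).tolist())
  u,v=proj(world([[-.129,y,.078]],q),c,s)[0].astype(int);print(u,[(r,int(g[r,u])) for r in range(v-8,v+16)])
E
```

```text
time_s: 24.3
tcp_pos: [0.4449, 0.0008, 0.243]
tool_rot: [0.062, 0.998, 0.0, 0.004]
wrist_force: [0.3, -0.8, -1.6]
finger_gap: 0.0192
grasp_force: 59.6
t 24.3 at B [-46.8 305.6 243. ] gap 0.0192 F [ 0.3 -0.8 -1.6] rotvec [ 0.0004  0.0084 -0.1623]
  before turn [-0.0791 -0.2978  0.0063] after [-0.03   -0.3067  0.006 ] r 0.574 n 6
  before turn [ 1.00e-03 -1.00e-04  1.18e-01] after [0.    0.    0.118] r 0.574 n 3
0.119 [[319.3, 234.6], [318.7, 241.9]]
0.122 [[319.4, 232.4], [318.9, 239.7]]
0.125 [[319.6, 230.1], [319.1, 237.5]]
319 [(222, 129), (223, 128), (224, 129), (225, 130), (226, 131), (227, 130), (228, 127), (229, 131), (230, 147), (231, 168), (232, 178), (233, 178), (234, 177), (235, 175), (236, 176), (237, 177), (238, 178), (239, 178), (240, 178), (241, 178), (242, 177), (243, 179), (244, 178), (245, 178)]
```

```bash
echo '[0, 0, 0, 0, 0, -0.1623, 0, -0.005, -0.05, 0, 0, 0, 0, 0, -0.005, -0.05, 0, 0, 0, 0, 0, -0.005, -0.05, 0, 0, 0, 0, 0, -0.005, -0.05, 0, 0, 0, 0, 0, -0.005, -0.05, 0, 0, 0, 0, 0, -0.005, -0.055, 0, 0, 0, 0, 0, 0, 0, 0, 0, 0, 0, 0, 0, 0, 0, 0, 0, 0, 0, 0, 0, 0, 0, 0, 0, 0]' > path.dat && python3 inch.py path.dat;python3 go.py B -16.8 -1.1 225 -16.8 -1.1 119
```

```text
time_s: 25.6
tcp_pos: [0.4832, -0.3009, 0.239]
tool_rot: [-0.021, 1.0, 0.0, -0.001]
wrist_force: [0.4, -0.4, -0.6]
finger_gap: 0.0195
grasp_force: 59.5
t 25.6 at B [-20.2   2.6 239. ] gap 0.0195 F [ 0.4 -0.4 -0.6] rotvec [ 0.0007 -0.0026  0.0024]
  before turn [-0.0034 -0.0037  0.014 ] after [-0.0034 -0.0037  0.014 ] r 0.574 n 1
  before turn [-3.00e-04 -1.00e-04  1.06e-01] after [0.    0.    0.106] r 0.574 n 2
```

```bash
echo '[-0.0034, -0.0037, 0.014, 0, -0.0015, 0.002, 0, 0, 0, 0.006, 0, 0, 0, 0, 0, 0, 0, 0, 0, 0, 0, 0, 0, 0, 0, 0, 0, 0, 0, 0, 0, 0, 0, 0, 0]' > path.dat && python3 inch.py path.dat;python3 go.py B -16.8 -1.1 200 -16.8 -1.1 119
```

```text
time_s: 26.22
tcp_pos: [0.4872, -0.3066, 0.2203]
tool_rot: [-0.018, 1.0, -0.001, 0.001]
wrist_force: [0.3, -0.6, -1.6]
finger_gap: 0.0194
grasp_force: 59.5
t 26.23 at B [-16.5  -3.3 220.3] gap 0.0194 F [ 0.3 -0.6 -1.6] rotvec [-0.0015  0.0012 -0.0019]
  before turn [0.0004 0.0022 0.0203] after [0.0003 0.0022 0.0203] r 0.574 n 1
  before turn [0.0001 0.0001 0.081 ] after [0.    0.    0.081] r 0.574 n 2
```

```bash
echo '[0, 0.0022, 0.003, 0, 0, -0.002, 0, 0, 0, 0, 0, 0, 0, 0, 0, 0, 0, 0, 0, 0, 0, 0, 0, 0.01, 0, 0, 0, 0, 0, 0, 0.01, 0, 0, 0, 0, 0, 0, 0, 0, 0, 0, 0, 0, 0, 0, 0, 0, 0, 0]' > path.dat && python3 inch.py path.dat;python3 go.py B -16.8 -1.1 119
```

```text
time_s: 27.1
tcp_pos: [0.4864, -0.3071, 0.2059]
tool_rot: [-0.018, 1.0, -0.001, 0.002]
wrist_force: [-17.2, 5.9, 55.9]
finger_gap: 0.0192
grasp_force: 67.4
t 27.1 at B [-17.2  -3.8 205.9] gap 0.0192 F [-17.2   5.9  55.9] rotvec [-0.0019  0.0032 -0.0021]
  before turn [-0.0002  0.0028  0.0869] after [-0.0004  0.0027  0.0869] r 0.574 n 2
```

```bash
echo '[0, 0, -0.01, 0, 0, 0, 0, 0, 0, -0.01, 0, 0, 0, 0, 0, 0, 0, 0, 0, 0, 0, 0, 0, 0, 0, 0, 0, 0, 0, 0, 0, 0, 0, 0, 0, 0, 0, 0, 0, 0, 0, 0]' > path.dat && python3 inch.py path.dat;python3 go.py B -16.8 -1.1 119; python3 - <<'E'
from fit import *
c,s,i=snap('w11');S=env.camera("side");T=env.camera("top");pickle.dump((T,S),open("pics/ts11.pkl","wb"))
q=[.5035,-.3027,.0387]
a=crop(i,180,120,340,340,2.7)
b=crop(S["pixels"][:,:,::-1].copy(),250,80,320,180,5.5)
o=np.zeros((594,800,3),np.uint8);o[:594,:min(432,a.shape[1])]=a[:594,:432];b=b[:594,:360];o[:b.shape[0],440:440+b.shape[1]]=b;cv2.imwrite("pics/m11.png",o)
E
```

```text
time_s: 27.85
tcp_pos: [0.4867, -0.3042, 0.2164]
tool_rot: [-0.019, 1.0, -0.0, -0.0]
wrist_force: [-0.2, 0.1, -0.7]
finger_gap: 0.0193
grasp_force: 59.3
t 27.85 at B [-16.8  -0.8 216.4] gap 0.0193 F [-0.2  0.1 -0.7] rotvec [-0.0007 -0.0004  0.0002]
  before turn [-0.     -0.0002  0.0974] after [-0.     -0.0003  0.0974] r 0.574 n 2
```

View pics/m11.png

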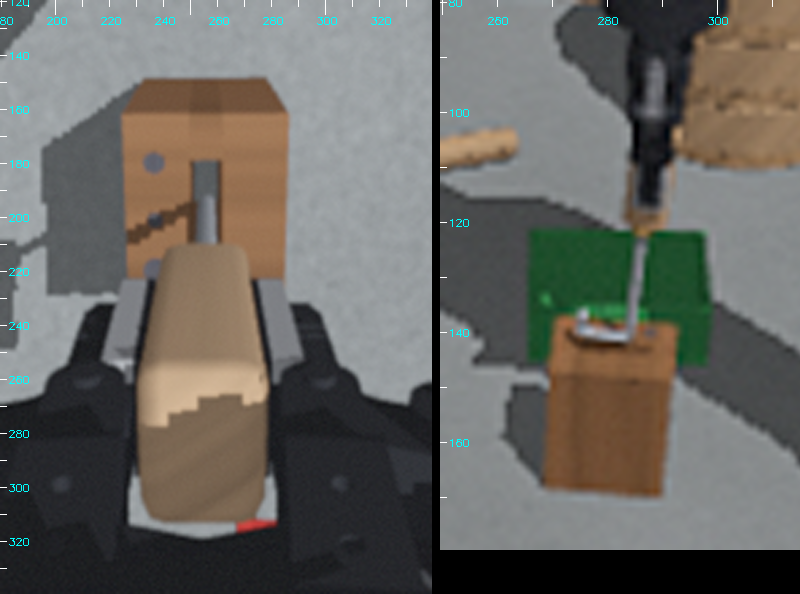

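```bash
cat > keyfit.py <<'E'
from fit import *
def kfit(c,s,S,obsS,obsW=[]):
    Rm=R.from_quat(s["tool_rot"]).as_matrix();p=np.array(s["tcp_pos"]);g=np.array([0,0,-.019])
    def kp(P,v): # v: dx (key x), dz slip up, pitch, roll about grasp point
        P=np.atleast_2d(P)-[0,0,.1302]
        P=R.from_euler('yx',[v[2],v[3]]).apply(P)+[v[0],0,.0]+[0,0,v[1]]
        return p+(P*[-1,1,-1]+g)@Rm.T
    f=lambda v:np.concatenate([(proj(kp([o[0] for o in obsS],v),S)-[o[1] for o in obsS]).ravel()]+([(proj(kp([o[0] for o in obsW],v),c,s)-[o[1] for o in obsW]).ravel()] if obsW else [])+[np.array(v)/[.002,.005,.2,.03]*.3])
    r=least_squares(f,[.0008,0,0,0]);return r.x,r.fun,kp
E
python3 - <<'E'
from keyfit import *
c,s=load('w11');T,S=pickle.load(open("pics/ts11.pkl","rb"))
oS=[((0,0,0),(284.4,141.0)),((0,0,.08),(286.3,124.5)),((.032,0,.02),(275.1,135.8)),((.035,0,0),(275.1,141))]
v,r,kp=kfit(c,s,S,oS);print(v.round(4),"pitch",np.degrees(v[2]),r.round(1))
q=[.5035,-.3027,.0387]
loc=R.from_euler('z',-q[2]).apply(kp([[0,0,0],[.035,0,0],[0,0,.09]],v)-[q[0],q[1],0])*1000;print(loc.round(1))
print("rod in wrist",proj(kp([[0,0,0],[0,0,.02],[.0,0,.09]],v),c,s).round(1).tolist(), "no tilt S:",proj(kp([o[0] for o in oS],[.0008,0,0,0]),S).round(1).tolist())
E
```

```text
[ 0.0015 -0.0065 -0.0387 -0.0621] pitch -2.214908938491043 [-0.2  0.6  0.  -0.6  0.7  0.5 -0.5 -0.5  0.2 -0.4 -0.1 -0.6]
[[-10.3  -9.   99. ]
 [ 24.6  -8.9 100.4]
 [-13.8  -3.3 188.8]]
rod in wrist [[247.4, 190.6], [248.2, 195.9], [252.3, 223.3]] no tilt S: [[285.8, 141.7], [287.1, 122.9], [277.1, 136.4], [276.0, 140.9]]
```

```bash
python3 - <<'E'
from keyfit import *
c,s=load('w11');T,S=pickle.load(open("pics/ts11.pkl","rb"))
oS=[((0,0,0),(284.4,141.0)),((0,0,.08),(286.3,124.5)),((.032,0,.02),(275.1,135.8)),((.035,0,0),(275.1,141))]
q=[.5035,-.3027,.0387]
g=cv2.cvtColor(c["pixels"],cv2.COLOR_RGB2GRAY)
for r in range(176,212,2): print(r,g[r,246:268].tolist())
for v in ([.0008,0,0,0],[.0008,0,-.03,0],[.0008,-.005,-.03,0]):
    kp=kfit(c,s,S,oS)[2]
    print(v,"W",proj(kp([[-.003,0,0],[-.003,0,.04],[-.003,0,.09]],v),c,s).round(1).tolist(),"S",proj(kp([o[0] for o in oS],v),S).round(1).tolist())
print("slot end near",proj(world([[-.023,-.006,.1],[-.023,.006,.1],[-.04,-.03,.1],[-.04,.03,.1]],q),c,s).round(1).tolist())
E
```

```text
176 [122, 122, 122, 123, 125, 126, 125, 125, 126, 125, 126, 124, 125, 126, 123, 125, 123, 120, 120, 123, 120, 123]
178 [119, 122, 121, 122, 118, 117, 121, 121, 119, 117, 118, 119, 119, 118, 115, 116, 121, 122, 121, 121, 123, 121]
180 [124, 125, 125, 121, 92, 79, 91, 96, 93, 93, 94, 91, 94, 91, 78, 76, 105, 122, 124, 125, 125, 124]
182 [125, 125, 125, 123, 102, 77, 82, 90, 93, 91, 94, 91, 94, 88, 74, 72, 106, 122, 127, 126, 125, 126]
184 [123, 121, 124, 122, 103, 79, 84, 90, 92, 92, 93, 92, 92, 89, 76, 71, 104, 122, 124, 124, 124, 123]
186 [120, 120, 121, 119, 102, 80, 87, 92, 93, 93, 90, 93, 91, 89, 76, 71, 101, 121, 121, 119, 120, 120]
188 [120, 120, 120, 118, 101, 79, 85, 92, 93, 93, 91, 90, 93, 91, 79, 72, 102, 117, 120, 119, 117, 119]
190 [121, 120, 122, 119, 102, 80, 85, 91, 92, 93, 91, 93, 93, 89, 76, 72, 102, 119, 123, 121, 119, 121]
192 [118, 119, 120, 116, 97, 77, 86, 93, 91, 99, 108, 114, 108, 94, 74, 71, 101, 117, 118, 118, 119, 117]
194 [118, 116, 108, 102, 84, 69, 76, 84, 92, 106, 120, 135, 138, 111, 75, 66, 98, 117, 120, 118, 117, 117]
196 [76, 72, 66, 66, 59, 59, 65, 7
[... 621 characters left out ...]
7, 65, 62, 75, 89, 98, 112, 120, 132, 144, 141, 95, 71, 104, 121, 125, 124, 123, 124]
210 [117, 119, 117, 105, 100, 101, 104, 109, 112, 115, 118, 125, 130, 129, 110, 106, 115, 125, 126, 124, 126, 127]
[0.0008, 0, 0, 0] W [[255.5, 183.8], [255.7, 196.3], [256.0, 219.7]] S [[285.8, 141.7], [287.1, 122.9], [277.1, 136.4], [276.0, 140.9]]
[0.0008, 0, -0.03, 0] W [[255.5, 187.6], [255.7, 199.4], [256.0, 221.4]] S [[284.7, 141.6], [286.7, 122.8], [276.2, 136.1], [274.9, 140.5]]
[0.0008, -0.005, -0.03, 0] W [[255.5, 186.3], [255.7, 197.5], [256.0, 218.4]] S [[284.6, 142.7], [286.6, 124.1], [276.1, 137.2], [274.9, 141.7]]
slot end near [[250.3, 178.5], [262.5, 178.5], [225.2, 161.3], [287.6, 161.3]]
```

```bash
python3 - <<'E'
from keyfit import *
c,s=load('w11');T,S=pickle.load(open("pics/ts11.pkl","rb"))
oS=[((0,0,0),(284.4,141.0)),((0,0,.08),(286.3,124.5)),((.032,0,.02),(275.1,135.8)),((.035,0,0),(275.1,141))]
v,r,kp=kfit(c,s,S,oS,[((-.003,0,0),(255.9,191.2))]*3);print(v.round(4),r.round(1))
E
echo '[0, 0, -0.008, 0, 0.05, 0, 0, 0, 0, 0, 0, 0, 0, 0, 0, 0, 0, 0, 0, 0, 0, 0, 0, 0, 0, 0, 0, 0, 0, 0, 0, 0, 0, 0, 0]' > path.dat && python3 inch.py path.dat;python3 go.py B -17.8 -.9 119
python3 - <<'E'
from keyfit import *
c,s,i=snap('w12');S=env.camera("side");pickle.dump((c,S),open("pics/ts12.pkl","wb"))
g=cv2.cvtColor(c["pixels"],cv2.COLOR_RGB2GRAY)
print([(r,g[r,254:260].tolist()) for r in range(176,200,1)])
q=[.5035,-.3027,.0387]
print(proj(world([[-.019,0,.1],[-.019,0,.108],[-.019,0,.116]],q),c,s))
E
```

```text
[ 0.0001 -0.0015 -0.0647  0.0029] [-0.8  0.8  0.1 -1.3  0.2  0.3 -1.2 -0.5 -0.  -0.2 -0.  -0.2 -0.  -0.2
  0.  -0.1 -0.1  0. ]
time_s: 28.62
tcp_pos: [0.4865, -0.3043, 0.2248]
tool_rot: [-0.019, 1.0, -0.001, -0.025]
wrist_force: [-0.6, -0.3, -1.0]
finger_gap: 0.0195
grasp_force: 59.4
t 28.62 at B [-17.1  -1.  224.8] gap 0.0195 F [-0.6 -0.3 -1. ] rotvec [-0.0009 -0.0497 -0.0003]
  before turn [-0.0045  0.0002  0.1057] after [7.000e-04 1.000e-04 1.058e-01] r 0.573 n 2
[(176, [126, 126, 126, 127, 127, 126]), (177, [126, 125, 124, 124, 125, 125]), (178, [124, 123, 126, 124, 124, 124]), (179, [123, 124, 124, 123, 124, 126]), (180, [126, 125, 124, 124, 124, 124]), (181, [126, 126, 126, 125, 126, 127]), (182, [120, 121, 121, 122, 120, 121]), (183, [109, 108, 108, 110, 110, 109]), (184, [91, 91, 89, 91, 94, 92]), (185, [89, 86, 86, 87, 89, 88]), (186, [92, 89, 91, 91, 92, 90]), (187, [90, 92, 91, 91, 91, 88]), (188, [93, 89, 91, 90, 92, 89]), (189, [91, 91, 91, 89, 89, 88]), (190, [93, 91, 88, 89, 89, 87]), (191, [93, 93, 95, 96, 93, 90]), (192, [92, 99, 111, 115, 108, 93]), (193, [93, 107, 122, 134, 129, 108]), (194, [94, 108, 124, 138, 140, 122]), (195, [94, 108, 122, 137, 142, 124]), (196, [94, 108, 122, 134, 141, 125]), (197, [94, 107, 123, 137, 142, 125]), (198, [94, 108, 124, 134, 142, 124]), (199, [95, 109, 123, 136, 142, 126])]
[[256.49349455 186.42161127]
 [256.54669724 188.1915923 ]
 [256.60307552 190.06722054]]
```

```bash
echo '[0.002, 0, 0, 0, 0.012, 0, 0, 0, 0, 0, 0, 0, 0, 0, 0, 0, 0, 0, 0, 0, 0, -0.0004, 0, 0.006, 0, 0, 0, 0, 0, 0, 0, 0, 0, 0, 0, 0, 0, 0, 0, 0, 0, 0, 0, 0, 0, 0, 0, 0, 0]' > path.dat && python3 inch.py path.dat;python3 go.py B -17.8 -.9 119
python3 - <<'E'
from keyfit import *
c,s,i=snap('w13')
g=cv2.cvtColor(c["pixels"],cv2.COLOR_RGB2GRAY)
print([(r,g[r,254:260].tolist()) for r in range(180,198,1)])
q=[.5035,-.3027,.0387];z=s["tcp_pos"][2]-.1112
print([(x,proj(world([[x-.003,0,z]],q),c,s).round(1).tolist()) for x in(-.02,-.016,-.012)])
E
```

```text
time_s: 29.6
tcp_pos: [0.485, -0.3044, 0.2191]
tool_rot: [-0.019, 0.999, -0.001, -0.031]
wrist_force: [0.1, -0.6, -1.8]
finger_gap: 0.019
grasp_force: 59.4
t 29.6 at B [-18.5  -1.  219.1] gap 0.019 F [ 0.1 -0.6 -1.8] rotvec [-0.0013 -0.0613  0.0001]
  before turn [-0.0069  0.0003  0.0998] after [-7.000e-04  1.000e-04  1.001e-01] r 0.573 n 2
[(180, [126, 127, 127, 126, 127, 126]), (181, [126, 126, 125, 126, 125, 126]), (182, [125, 125, 122, 124, 124, 123]), (183, [125, 125, 125, 124, 124, 124]), (184, [125, 124, 125, 125, 126, 126]), (185, [124, 124, 125, 125, 124, 124]), (186, [122, 123, 122, 121, 123, 122]), (187, [108, 107, 107, 109, 110, 109]), (188, [91, 91, 89, 92, 95, 94]), (189, [87, 85, 85, 88, 91, 87]), (190, [93, 92, 89, 91, 90, 90]), (191, [91, 93, 97, 97, 94, 90]), (192, [92, 101, 110, 113, 108, 94]), (193, [90, 107, 124, 133, 129, 107]), (194, [95, 109, 125, 138, 141, 121]), (195, [93, 109, 123, 137, 142, 124]), (196, [93, 108, 124, 137, 143, 123]), (197, [95, 111, 125, 136, 143, 124])]
[(-0.02, [[256.7, 188.2]]), (-0.016, [[256.7, 192.2]]), (-0.012, [[256.7, 196.2]])]
```

```bash
echo '[-0.0003, 0, 0.005, 0, 0, 0, 0, -0.0003, 0, 0.005, 0, 0, 0, 0, -0.0002, 0, 0.003, 0, 0, 0, 0, 0, 0, 0, 0, 0, 0, 0]' > path.dat && python3 inch.py path.dat;python3 go.py B -18.5 -.9 119;echo '[-0.0002, 0, 0.003, 0, 0, 0, 0, -0.0003, 0, 0.005, 0, 0, 0, 0, 0, 0, 0, 0, 0, 0, 0]' > path.dat && python3 inch.py path.dat;python3 go.py B -18.5 -.9 119
```

```text
time_s: 30.15
tcp_pos: [0.4847, -0.3043, 0.2056]
tool_rot: [-0.019, 0.999, -0.001, -0.031]
wrist_force: [-0.2, 0.4, -1.3]
finger_gap: 0.0193
grasp_force: 59.4
t 30.15 at B [-18.8  -0.8 205.6] gap 0.0193 F [-0.2  0.4 -1.3] rotvec [-0.0008 -0.0622  0.0001]
  before turn [-0.0057  0.      0.0864] after [-0.0003 -0.0001  0.0866] r 0.573 n 2
time_s: 30.52
tcp_pos: [0.4846, -0.3042, 0.1975]
tool_rot: [-0.019, 0.999, -0.001, -0.031]
wrist_force: [-0.9, 0.8, -1.1]
finger_gap: 0.0195
grasp_force: 59.4
t 30.52 at B [-18.9  -0.8 197.5] gap 0.0195 F [-0.9  0.8 -1.1] rotvec [-0.0007 -0.0623  0.0001]
  before turn [-0.0053 -0.0001  0.0783] after [-0.0004 -0.0001  0.0785] r 0.573 n 2
```

```bash
echo '[-0.0012, 0, 0.02, 0, 0, 0, 0, -0.0012, 0, 0.02, 0, 0, 0, 0, -0.0012, 0, 0.02, 0, 0, 0, 0, -0.0005, 0, 0.008, 0, 0, 0, 0, 0, 0, 0, 0, 0, 0, 0]' > path.dat && python3 inch.py path.dat;python3 go.py B -18.5 -.9 119;echo '[-0.0003, 0, 0.005, 0, 0, 0, 0, -0.0001, 0, 0.003, 0, 0, 0, 0, 0, 0, 0, 0, 0, 0, 0]' > path.dat && python3 inch.py path.dat;python3 go.py B -18.5 -.9 119
```

```text
time_s: 31.15
tcp_pos: [0.4847, -0.3044, 0.1296]
tool_rot: [-0.019, 0.999, -0.001, -0.031]
wrist_force: [-0.5, -0.8, -0.4]
finger_gap: 0.0194
grasp_force: 59.3
t 31.15 at B [-18.8  -1.  129.6] gap 0.0194 F [-0.5 -0.8 -0.4] rotvec [-0.0008 -0.0622  0.0002]
  before turn [-0.001   0.0001  0.0106] after [-0.0003  0.0001  0.0106] r 0.573 n 1
time_s: 31.52
tcp_pos: [0.4848, -0.3045, 0.1219]
tool_rot: [-0.019, 0.999, -0.001, -0.031]
wrist_force: [0.9, 0.2, -1.3]
finger_gap: 0.0193
grasp_force: 59.3
t 31.52 at B [-18.8  -1.1 121.9] gap 0.0193 F [ 0.9  0.2 -1.3] rotvec [-0.0012 -0.0614  0.0002]
  before turn [-0.0004  0.0002  0.0029] after [-0.0003  0.0002  0.0029] r 0.573 n 1
```

```bash
echo '[-0.0001, 0, 0.0022, 0, 0, 0, 0, 0, 0, 0, 0, 0, 0, 0, 0, 0, 0, 0, 0, 0, 0.02, 0, 0, 0, 0, 0, 0, 0.05, 0, 0, 0, 0, 0, 0, 0.05, 0.004, 0, -0.05, 0, 0, 0, 0.05, 0.004, 0, -0.05, 0, -0.0614, 0, 0.06, 0, 0, -0.04, 0, 0, 0, 0.085]' > path.dat && python3 inch.py path.dat;
python3 - <<'E'
from fit import *
c,s,i=snap('w14');S=env.camera("side");T=env.camera("top");pickle.dump((T,S),open("pics/ts14.pkl","wb"))
q=[.5035,-.3027,.0387]
h=world([[-.016+x,y,.166] for x in(-.014,.014) for y in(-.01,.01)],q)
print(s["tcp_pos"],proj(h,c,s).round(1).tolist())
g=cv2.cvtColor(c["pixels"],cv2.COLOR_RGB2GRAY)
p=proj(h,c,s).mean(0).astype(int)
print(p,g[p[1]-5,p[0]-26:p[0]+26].tolist());print(g[p[1]-30:p[1]+26,p[0]].tolist())
# sticks: orange mask in top & side
for n,C,z in(("top",T,.016),("side",S,.012)):
    hsv=cv2.cvtColor(C["pixels"],cv2.COLOR_RGB2HSV)
    m=((hsv[...,0]<14)&(hsv[...,1]>110)&(hsv[...,2]>40)).astype(np.uint8)
    k,l,st,ce=cv2.connectedComponentsWithStats(m)
    for j in range(1,k):
        if 25<st[j,4]<300:
            P=ray([ce[j]],C,z)[0]
            if abs(P[1])<.6 and .3<P[0]<.8:
                ys,xs=np.nonzero(l==j);W=ray(np.c_[xs,ys],C,z)[:,:2];w,V=np.linalg.eigh(np.cov(W.T));
                print(n,ce[j].round(1),st[j,4],P.round(4),np.degrees(np.arctan2(V[1,1],V[0,1])).round(1),(np.sqrt(12*w)).round(3))
E
```

```text
time_s: 32.52
tcp_pos: [0.4818, -0.305, 0.262]
tool_rot: [-0.019, 1.0, -0.001, 0.0]
wrist_force: [0.3, 0.6, -0.2]
finger_gap: 0.076
grasp_force: 0.0
[ 0.48180075 -0.30502503  0.26203208] [[246.3, 181.6], [268.4, 181.5], [246.6, 210.6], [268.1, 210.6]]
[257 196] [72, 64, 63, 64, 62, 61, 65, 58, 52, 50, 49, 55, 60, 72, 104, 132, 149, 162, 170, 170, 170, 169, 172, 172, 171, 174, 174, 177, 177, 176, 177, 173, 171, 170, 162, 134, 115, 117, 116, 116, 117, 116, 116, 114, 116, 116, 118, 118, 116, 116, 118, 136]
[118, 116, 119, 118, 119, 119, 120, 120, 122, 123, 122, 122, 120, 126, 138, 160, 175, 177, 175, 175, 173, 172, 173, 173, 175, 174, 178, 175, 172, 170, 169, 169, 170, 169, 169, 166, 163, 161, 165, 170, 167, 155, 131, 86, 75, 93, 108, 112, 112, 114, 115, 117, 118, 116, 115, 115]
top [161.5 211.8] 79 [0.5366 0.3317 0.016 ] -162.2 [0.02  0.057]
top [329.8 221.1] 156 [ 0.512  -0.2988  0.016 ] 161.8 [0.062 0.105]
top [186.1 239.6] 82 [0.4344 0.2351 0.016 ] -166.2 [0.019 0.058]
top [165.1 245.2] 86 [0.4128 0.3112 0.016 ] -160.7 [0.02  0.057]
side [280.2 286. ] 181 [0.4347 0.238  0.012 ] -165.3 [0.026 0.061]
side [237.  310.7] 210 [0.5371 0.3346 0.012 ] -162.1 [0.027 0.061]
side [284.7 311.2] 210 [0.4133 0.3132 0.012 ] -160.5 [0.026 0.061]
```

```bash
python3 go.py W 434 236 180 yaw=14.3
```

```text
t 32.67 at W [ 484.2 -305.5  262.6] gap 0.0851 F [-0.4  0.5 -0.7] rotvec [-0.0045  0.0048 -0.2111]
  before turn [0.0297 0.5433 0.0803] after [-0.0851  0.5371  0.0826] r 0.494 n 11
```

```bash
echo '[0, 0, 0, -0.004, 0.004, -0.1055, 0.05, 0, 0, 0, 0, 0, -0.1055, 0.05, -0.0078, 0.0537, 0.006, 0, 0, 0, 0.05, -0.0078, 0.0537, 0.006, 0, 0, 0, 0.05, -0.0078, 0.0537, 0.006, 0, 0, 0, 0.05, -0.0078, 0.0537, 0.006, 0, 0, 0, 0.05, -0.0078, 0.0537, 0.006, 0, 0, 0, 0.05, -0.0078, 0.0537, 0.006, 0, 0, 0, 0.05, -0.0078, 0.0537, 0.006, 0, 0, 0, 0.05, -0.0078, 0.0537, 0.006, 0, 0, 0, 0.05, -0.0078, 0.0537, 0.006, 0, 0, 0, 0.05, -0.0078, 0.0537, 0.006, 0, 0, 0, 0.05]' > path.dat && python3 inch.py path.dat;echo '[0, 0, 0.02, 0, 0, 0, 0.05, 0, 0, 0, 0, 0, 0, 0.05, 0, 0, 0, 0, 0, 0, 0.05, 0, 0, 0, 0, 0, 0, 0.05]' > path.dat && python3 inch.py path.dat
cat > stick.py <<'E'
import sys
from fit import *
c,s,i=snap(sys.argv[1])
hsv=cv2.cvtColor(c["pixels"],cv2.COLOR_RGB2HSV)
m=((hsv[...,0]<14)&(hsv[...,1]>95)&(hsv[...,2]>40)).astype(np.uint8)
m=cv2.morphologyEx(m,cv2.MORPH_OPEN,np.ones((3,3)))
k,l,st,ce=cv2.connectedComponentsWithStats(m)
for j in range(1,k):
    if st[j,4]>300:
        ys,xs=np.nonzero(l==j)
        box=cv2.minAreaRect(np.c_[xs,ys].astype(np.float32))
        W=ray(np.c_[xs,ys],c,.013,s)[:,:2];b=cv2.minAreaRect((W*1000).astype(np.float32));P=cv2.boxPoints(b)
        e=P[1]-P[0] if np.linalg.norm(P[1]-P[0])>np.linalg.norm(P[2]-P[1]) else P[2]-P[1]
        print(st[j].tolist(),"ctr mm",np.round(b[0],1),"size",np.round(b[1],1),"axis",round(np.degrees(np.arctan2(e[1],e[0]))%180,1))
E
python3 stick.py w15;python3 go.py W 434 236 60 434 236 9 yaw=14.3
```

```text
time_s: 34.17
tcp_pos: [0.4242, 0.2366, 0.2001]
tool_rot: [-0.125, 0.992, 0.001, -0.003]
wrist_force: [-0.2, -0.2, -0.0]
finger_gap: 0.0501
grasp_force: 0.0
time_s: 34.67
tcp_pos: [0.4258, 0.2346, 0.1819]
tool_rot: [-0.124, 0.992, 0.001, -0.002]
wrist_force: [-0.2, -0.0, -0.1]
finger_gap: 0.0504
grasp_force: 0.0
[310, 153, 19, 52, 923] ctr mm [414.3 309.7] size [61.6 21.1] axis 18.4
[244, 156, 18, 51, 831] ctr mm [435.9 234.6] size [61.1 19.5] axis 15.5
[112, 343, 43, 40, 781] ctr mm [739.  120.6] size [34.2 94.7] axis 146.4
t 34.73 at W [425.9 234.7 182. ] gap 0.05 F [-1.3  1.6  0.6] rotvec [ 0.0035 -0.0028 -0.0015]
  before turn [-0.0085 -0.0012  0.122 ] after [-0.0082 -0.0007  0.122 ] r 0.494 n 3
  before turn [-0.0001 -0.0002  0.051 ] after [0.    0.    0.051] r 0.494 n 1
```

```bash
python3 go.py W 436 234.6 8.5 yaw=15.5;echo '[-0.0096, 0.0025, 0.04, 0, 0, -0.022, 0.045, 0, 0, 0.05, 0, 0, 0, 0.045, 0, 0, 0.05, 0, 0, 0, 0.045, 0, 0, 0.02, 0, 0, 0, 0.045, 0, 0, 0, 0, 0, 0, 0.045, 0, 0, 0, 0, 0, 0, 0.045, 0, 0, 0, 0, 0, 0, 0.045]' > path.dat && python3 inch.py path.dat;python3 go.py W 436 234.6 8.5 yaw=15.5
```

```text
t 34.73 at W [425.9 234.7 182. ] gap 0.05 F [-1.3  1.6  0.6] rotvec [ 0.0035 -0.0027 -0.0224]
  before turn [-0.0103 -0.0032  0.1735] after [-0.0097 -0.0028  0.1735] r 0.495 n 4
time_s: 35.6
tcp_pos: [0.4343, 0.241, 0.0228]
tool_rot: [-0.135, 0.991, 0.002, -0.001]
wrist_force: [0.7, -0.2, 0.2]
finger_gap: 0.0451
grasp_force: 0.0
t 35.6 at W [434.3 241.   22.8] gap 0.0451 F [ 0.7 -0.2  0.2] rotvec [ 0.0043 -0.0008  0.001 ]
  before turn [ 0.0001 -0.0067  0.0143] after [ 0.0001 -0.0066  0.0143] r 0.495 n 1
```

```bash
echo '[0, -0.0066, 0.003, 0, 0, 0, 0.045, 0, 0, 0.011, 0.004, 0, 0, 0.04, 0, 0, 0, 0, 0, 0, 0.04, 0, 0, 0, 0, 0, 0, 0.04]' > path.dat && python3 inch.py path.dat;python3 go.py W 436 234.6 8.5 yaw=15.5; echo '[0, 0, 0, 0, 0, 0, 0, 0, 0, 0, 0, 0, 0, 0, 0, 0, 0, 0, 0, 0, 0, 0, 0, 0, 0, 0, 0, 0]' > path.dat && python3 inch.py path.dat;echo '[0, 0, -0.03, 0, 0, 0, 0, 0, 0, -0.06, 0, 0, 0, 0, 0, 0, -0.06, 0, 0, 0, 0, 0, 0, 0, 0, 0, 0, 0]' > path.dat && python3 inch.py path.dat;python3 go.py S -80 -23 120 -80 -23 40
```

```text
time_s: 36.1
tcp_pos: [0.4348, 0.2343, 0.0072]
tool_rot: [-0.136, 0.991, -0.001, -0.002]
wrist_force: [-0.1, 0.5, 0.3]
finger_gap: 0.0402
grasp_force: 0.0
t 36.1 at W [434.8 234.3   7.2] gap 0.0402 F [-0.1  0.5  0.3] rotvec [-0.0006 -0.0042  0.0016]
  before turn [-0.0012 -0.     -0.0013] after [-0.0012 -0.     -0.0013] r 0.495 n 1
time_s: 36.6
tcp_pos: [0.4351, 0.2344, 0.0078]
tool_rot: [-0.136, 0.991, -0.0, -0.002]
wrist_force: [-0.8, -0.6, 5.0]
finger_gap: 0.018
grasp_force: 59.4
time_s: 37.1
tcp_pos: [0.4384, 0.236, 0.1616]
tool_rot: [-0.135, 0.991, 0.002, 0.003]
wrist_force: [-0.2, 0.7, -1.8]
finger_gap: 0.0181
grasp_force: 58.8
t 37.1 at S [-237.5  233.1  161.6] gap 0.0181 F [-0.2  0.7 -1.8] rotvec [0.0035 0.0054 0.3947]
  before turn [-0.0466 -0.297   0.0411] after [-0.1575 -0.2561  0.0416] r 0.564 n 6
  before turn [ 0.0005 -0.0002  0.08  ] after [0.   0.   0.08] r 0.564 n 2
```

```bash
echo '[0, 0, 0, 0, 0, 0.1316, 0, 0, 0, 0, 0, 0, 0.1316, 0, 0, 0, 0, 0, 0, 0.1316, 0, -0.0263, -0.0427, 0.004, 0, 0, 0, 0, -0.0263, -0.0427, 0.004, 0, 0, 0, 0, -0.0263, -0.0427, 0.004, 0, 0, 0, 0, -0.0263, -0.0427, 0.004, 0, 0, 0, 0, -0.0263, -0.0427, 0.004, 0, 0, 0, 0, -0.0263, -0.0427, 0.004, 0, 0, 0, 0, 0, 0, 0, 0, 0, 0, 0, 0, 0, 0, 0, 0, 0, 0, 0, 0, 0, 0, 0, 0, 0]' > path.dat && python3 inch.py path.dat;python3 go.py S -80 -23 100 -80 -23 35.5
```

```text
time_s: 38.6
tcp_pos: [0.5596, -0.0373, 0.1328]
tool_rot: [0.06, 0.998, -0.0, -0.003]
wrist_force: [-0.1, -0.0, -1.0]
finger_gap: 0.018
grasp_force: 58.8
t 38.6 at S [-83.5 -23.2 132.8] gap 0.018 F [-0.1 -0.  -1. ] rotvec [-0.0011 -0.005   0.0031]
  before turn [-0.0037  0.0002  0.0328] after [-0.0035  0.0002  0.0328] r 0.564 n 1
  before turn [-0.0003  0.0001  0.0645] after [0.     0.     0.0645] r 0.564 n 2
```

```bash
echo '[-0.003, 0.0002, 0.03, 0, -0.004, 0.003, 0, 0, 0, 0.04, 0, 0, 0, 0, 0, 0, 0.017, 0, 0, 0, 0, 0, 0, 0, 0, 0, 0, 0, 0, 0, 0, 0, 0, 0, 0, 0, 0, 0, 0, 0, 0, 0]' > path.dat && python3 inch.py path.dat;python3 go.py S -80 -23 35.5
```

```text
time_s: 39.35
tcp_pos: [0.5646, -0.0395, 0.0477]
tool_rot: [0.063, 0.998, -0.001, 0.002]
wrist_force: [-0.1, -0.6, -0.3]
finger_gap: 0.0181
grasp_force: 58.8
t 39.35 at S [-78.3 -24.8  47.7] gap 0.0181 F [-0.1 -0.6 -0.3] rotvec [-0.0015  0.0034 -0.0025]
  before turn [0.0017 0.0018 0.0122] after [0.0017 0.0018 0.0122] r 0.564 n 1
```

```bash
echo '[0, 0.0016, 0.006, 0, 0.003, 0, 0, 0, 0, 0.0055, 0, 0, 0, 0, 0, 0, 0, 0, 0, 0, 0, 0, 0, 0, 0, 0, 0, 0]' > path.dat && python3 inch.py path.dat;python3 go.py S -80 -23 35;echo '[0, 0, 0, 0, 0, 0, 0.022, 0, 0, 0, 0, 0, 0, 0.028, 0, 0, 0, 0, 0, 0, 0.028, 0, 0, -0.02, 0, 0, 0, 0.028, 0, 0, -0.05, 0, 0, 0, 0.04, 0, 0, -0.06, 0, 0, 0, 0.05, 0.02, 0.03, 0, 0, 0, 0, 0.05, 0.02, 0.04, 0, 0, 0, 0, 0.05]' > path.dat && python3 inch.py path.dat;python3 go.py W 414.3 309.7 120 414.3 309.7 20 yaw=18.4
```

```text
time_s: 39.85
tcp_pos: [0.564, -0.0379, 0.0348]
tool_rot: [0.063, 0.998, -0.001, -0.001]
wrist_force: [1.2, 1.5, -0.2]
finger_gap: 0.0181
grasp_force: 58.9
t 39.85 at S [-79.1 -23.3  34.8] gap 0.0181 F [ 1.2  1.5 -0.2] rotvec [-0.0017 -0.0018 -0.0026]
  before turn [ 0.0009  0.0003 -0.0002] after [ 0.0009  0.0003 -0.0002] r 0.564 n 1
time_s: 40.85
tcp_pos: [0.5335, 0.0363, 0.1661]
tool_rot: [0.065, 0.998, -0.001, 0.0]
wrist_force: [0.1, 0.5, -0.3]
finger_gap: 0.0502
grasp_force: 0.0
t 40.85 at W [533.5  36.3 166.1] gap 0.0502 F [ 0.1  0.5 -0.3] rotvec [-1.700e-03  2.000e-04 -4.504e-01]
  before turn [0.1535 0.2558 0.0456] after [0.0268 0.2971 0.0461] r 0.517 n 6
  before turn [0.0001 0.0002 0.1   ] after [0.  0.  0.1] r 0.517 n 2
```

Check the placed stick numerically from the wrist later; next stick B.

```bash
echo '[0, 0, 0, 0, 0, -0.15, 0.05, 0, 0, 0, 0, 0, -0.15, 0.05, 0, 0, 0, 0, 0, -0.15, 0.05, 0.0053, 0.0495, 0, 0, 0, 0, 0.05, 0.0053, 0.0495, 0, 0, 0, 0, 0.05, 0.0053, 0.0495, 0, 0, 0, 0, 0.05, 0.0053, 0.0495, 0, 0, 0, 0, 0.05, 0.0028, 0.0495, 0, 0, 0, 0, 0.05, 0.0028, 0.0495, 0, 0, 0, 0, 0.045, 0, 0, 0, 0, 0, 0, 0.045, 0, 0, 0, 0, 0, 0, 0.045, 0, 0, 0, 0, 0, 0, 0.045]' > path.dat && python3 inch.py path.dat;python3 stick.py w16;python3 go.py W 414.3 309.7 30 414.3 309.7 8 yaw=18.4
```

```text
time_s: 42.35
tcp_pos: [0.4138, 0.3079, 0.1647]
tool_rot: [-0.16, 0.987, -0.001, -0.001]
wrist_force: [-0.0, -0.6, -0.3]
finger_gap: 0.0449
grasp_force: 0.0
[249, 151, 19, 54, 924] ctr mm [414.5 310.7] size [60.6 19.5] axis 18.4
[234, 253, 16, 45, 701] ctr mm [538.3 330.7] size [62.3 18.7] axis 18.0
[99, 354, 43, 30, 554] ctr mm [734.9 212.4] size [23.5 77. ] axis 149.9
t 42.4 at W [413.9 307.9 164.7] gap 0.045 F [-0.3  0.2  0. ] rotvec [-0.0016 -0.0029 -0.0001]
  before turn [-0.0013  0.0018  0.1347] after [-0.0009  0.0016  0.1347] r 0.517 n 3
  before turn [-0.0001  0.      0.022 ] after [0.    0.    0.022] r 0.517 n 1
```

```bash
echo '[-0.0015, 0.0025, 0.05, 0, -0.003, 0, 0.045, 0, 0, 0.055, 0, 0, 0, 0.045, 0, 0, 0.027, 0, 0, 0, 0.045, 0, 0, 0, 0, 0, 0, 0.04, 0, 0, 0, 0, 0, 0, 0.04, 0, 0, 0, 0, 0, 0, 0.04]' > path.dat && python3 inch.py path.dat;python3 go.py W 414.5 310.7 8 yaw=18.4
```

```text
time_s: 43.15
tcp_pos: [0.4149, 0.3129, 0.0342]
tool_rot: [-0.161, 0.987, 0.0, 0.002]
wrist_force: [-0.0, -0.0, 0.7]
finger_gap: 0.0398
grasp_force: 0.0
t 43.15 at W [414.9 312.9  34.2] gap 0.0398 F [-0.  -0.   0.7] rotvec [0.0003 0.0031 0.0023]
  before turn [ 0.0011 -0.002   0.0262] after [ 0.001  -0.002   0.0262] r 0.518 n 1
```

```bash
echo '[0.0008, -0.0018, 0.012, 0, 0.002, 0, 0.04, 0, 0, 0.014, 0, 0, 0, 0.04, 0, 0, 0, 0, 0, 0, 0.04, 0, 0, 0, 0, 0, 0, 0.04, 0, 0, 0, 0, 0, 0, 0, 0, 0, 0, 0, 0, 0, 0, 0, 0, 0, 0, 0, 0, 0, 0, 0, 0, 0, 0, 0, 0]' > path.dat && python3 inch.py path.dat;python3 go.py W 414.5 310.7 8 yaw=18.4;echo '[0, 0, -0.03, 0, 0, 0, 0, 0, 0, -0.06, 0, 0, 0, 0, 0, 0, -0.05, 0, 0, 0, 0, 0, 0, 0, 0, 0, 0.15, 0, 0, 0, 0, 0, 0, 0.15, 0, 0, 0, 0, 0, 0, 0.147, 0, 0, 0, 0, 0, 0, 0, 0]' > path.dat && python3 inch.py path.dat;python3 go.py S -80 69 130 -80 69 40
```

```text
time_s: 44.15
tcp_pos: [0.4137, 0.3106, 0.0071]
tool_rot: [-0.161, 0.987, -0.0, -0.001]
wrist_force: [-0.7, -1.2, 5.9]
finger_gap: 0.018
grasp_force: 59.8
t 44.15 at W [413.7 310.6   7.1] gap 0.018 F [-0.7 -1.2  5.9] rotvec [-0.0005 -0.0011  0.003 ]
  before turn [-0.0007 -0.0002 -0.0009] after [-0.0007 -0.0002 -0.0009] r 0.518 n 1
time_s: 45.02
tcp_pos: [0.4135, 0.3105, 0.1465]
tool_rot: [0.061, 0.998, -0.001, -0.001]
wrist_force: [0.4, 0.5, -1.8]
finger_gap: 0.0184
grasp_force: 59.1
t 45.02 at S [-271.4  303.9  146.5] gap 0.0184 F [ 0.4  0.5 -1.8] rotvec [-0.0021 -0.0012  0.0022]
  before turn [-0.1909 -0.2352  0.0168] after [-0.1914 -0.2349  0.0165] r 0.577 n 6
  before turn [-0.0001  0.0002  0.09  ] after [0.   0.   0.09] r 0.577 n 2
```

```bash
echo '[-0.0319, -0.0392, 0.003, 0, 0, 0.002, 0, -0.0319, -0.0392, 0.003, 0, 0, 0, 0, -0.0319, -0.0392, 0.003, 0, 0, 0, 0, -0.0319, -0.0392, 0.003, 0, 0, 0, 0, -0.0319, -0.0392, 0.003, 0, 0, 0, 0, -0.0319, -0.0392, 0.003, 0, 0, 0, 0, 0, 0, 0, 0, 0, 0, 0, 0, 0, 0, 0, 0, 0, 0, 0, 0, 0.04, 0, 0, 0, 0, 0, 0, 0.035, 0, 0, 0, 0, 0, 0, 0, 0, 0, 0, 0, 0, 0, 0, 0, 0, 0, 0]' > path.dat && python3 inch.py path.dat;python3 go.py S -80 69 35.3
```

```text
time_s: 46.52
tcp_pos: [0.5745, 0.0546, 0.0546]
tool_rot: [0.061, 0.998, -0.0, -0.0]
wrist_force: [0.1, 0.0, -0.5]
finger_gap: 0.0179
grasp_force: 59.1
t 46.52 at S [-80.1  69.8  54.6] gap 0.0179 F [ 0.1  0.  -0.5] rotvec [-0.0007 -0.0005  0.0006]
  before turn [-0.0001 -0.0008  0.0193] after [-0.0001 -0.0008  0.0193] r 0.577 n 1
```

```bash
echo '[0, -0.0008, 0.01, 0, 0, 0, 0, 0, 0, 0.009, 0, 0, 0, 0, 0, 0, 0, 0, 0, 0, 0, 0, 0, 0, 0, 0, 0, 0]' > path.dat && python3 inch.py path.dat;python3 go.py S -80 69 35;echo '[0, 0, 0, 0, 0, 0, 0.022, 0, 0, 0, 0, 0, 0, 0.028, 0, 0, 0, 0, 0, 0, 0.028, 0, 0, -0.02, 0, 0, 0, 0.028, 0, 0, -0.05, 0, 0, 0, 0.04, 0, 0, -0.06, 0, 0, 0, 0.05, 0.0, 0.03, 0, 0, 0, -0.15, 0.05, 0.0, 0.04, 0, 0, 0, -0.15, 0.05, 0, 0.04, 0, 0, 0, -0.14, 0.05]' > path.dat && python3 inch.py path.dat;python3 go.py W 538.3 330.7 130 538.3 330.7 20 yaw=18
```

```text
time_s: 47.02
tcp_pos: [0.5741, 0.0525, 0.0348]
tool_rot: [0.063, 0.998, -0.001, -0.001]
wrist_force: [-0.4, 0.2, -0.1]
finger_gap: 0.0181
grasp_force: 59.1
t 47.02 at S [-80.2  67.6  34.8] gap 0.0181 F [-0.4  0.2 -0.1] rotvec [-0.0014 -0.0014 -0.0017]
  before turn [-0.0002  0.0014 -0.0002] after [-0.0002  0.0014 -0.0002] r 0.577 n 1
time_s: 48.15
tcp_pos: [0.5706, 0.1628, 0.1652]
tool_rot: [-0.159, 0.987, -0.0, -0.0]
wrist_force: [0.4, 0.3, -0.4]
finger_gap: 0.05
grasp_force: 0.0
t 48.15 at W [570.6 162.8 165.2] gap 0.05 F [ 0.4  0.3 -0.4] rotvec [-0.0009 -0.0002  0.0046]
  before turn [-0.022   0.1696  0.0351] after [-0.0212  0.1697  0.0352] r 0.632 n 4
  before turn [-0.0e+00  1.0e-04  1.1e-01] after [0.   0.   0.11] r 0.632 n 2
```

```bash
echo '[-0.0055, 0.0424, 0.004, 0, 0, 0.004, 0.05, -0.0055, 0.0424, 0.004, 0, 0, 0, 0.05, -0.0055, 0.0424, 0.004, 0, 0, 0, 0.05, -0.0055, 0.0424, 0.004, 0, 0, 0, 0.045, 0, 0, 0, 0, 0, 0, 0.045, 0, 0, 0, 0, 0, 0, 0.045, 0, 0, 0, 0, 0, 0, 0.045]' > path.dat && python3 inch.py path.dat;python3 stick.py w17;python3 go.py W 538.3 330.7 30 538.3 330.7 8 yaw=18
```

```text
time_s: 49.02
tcp_pos: [0.5397, 0.3279, 0.1486]
tool_rot: [-0.154, 0.988, -0.001, -0.001]
wrist_force: [0.5, 0.1, -0.3]
finger_gap: 0.0451
grasp_force: 0.0
[250, 151, 20, 57, 1037] ctr mm [538.1 331.2] size [60.8 19.5] axis 17.4
[19, 264, 80, 73, 2576] ctr mm [750.9 124.9] size [ 57.9 139.9] axis 143.8
[119, 319, 41, 47, 955] ctr mm [788.2 259.1] size [29.9 89.3] axis 160.2
t 49.08 at W [539.7 328.  148.6] gap 0.0447 F [ 0.2 -0.1  0.1] rotvec [-0.0018 -0.0017 -0.0058]
  before turn [0.0003 0.0032 0.1186] after [0.0005 0.003  0.1186] r 0.632 n 3
  before turn [-0.     0.     0.022] after [0.    0.    0.022] r 0.632 n 1
```

```bash
echo '[0.0006, 0.0025, 0.05, 0, 0, 0, 0.045, 0, 0, 0.05, 0, 0, 0, 0.045, 0, 0, 0.015, 0, 0, 0, 0.04, 0, 0, 0, 0, 0, 0, 0.04, 0, 0, 0, 0, 0, 0, 0.04, 0, 0, 0, 0, 0, 0, 0.04]' > path.dat && python3 inch.py path.dat;python3 go.py W 538.1 331.2 8 yaw=17.6
```

```text
time_s: 49.82
tcp_pos: [0.5388, 0.3328, 0.0354]
tool_rot: [-0.155, 0.988, 0.0, 0.001]
wrist_force: [0.3, -1.0, 0.0]
finger_gap: 0.0401
grasp_force: 0.0
t 49.83 at W [538.8 332.8  35.4] gap 0.0401 F [ 0.3 -1.   0. ] rotvec [0.0002 0.0017 0.0036]
  before turn [ 0.0012 -0.0013  0.0274] after [ 0.0011 -0.0013  0.0274] r 0.632 n 1
```

```bash
echo '[0.001, -0.0013, 0.012, 0, 0.001, 0.003, 0.04, 0, 0, 0.015, 0, 0, 0, 0.04, 0, 0, 0, 0, 0, 0, 0.04, 0, 0, 0, 0, 0, 0, 0.04, 0, 0, 0, 0, 0, 0, 0, 0, 0, 0, 0, 0, 0, 0, 0, 0, 0, 0, 0, 0, 0, 0, 0, 0, 0, 0, 0, 0]' > path.dat && python3 inch.py path.dat;python3 go.py W 538.1 331.2 8 yaw=17.6;echo '[0, 0, -0.03, 0, 0, 0, 0, 0, 0, -0.06, 0, 0, 0, 0, 0, 0, -0.06, 0, 0, 0, 0, 0, 0, 0, 0, 0, 0.145, 0, 0, 0, 0, 0, 0, 0.145, 0, 0, 0, 0, 0, 0, 0.143, 0, 0, 0, 0, 0, 0, 0, 0]' > path.dat && python3 inch.py path.dat;python3 go.py S -80 -69 150 -80 -69 35
```

```text
time_s: 50.82
tcp_pos: [0.5373, 0.3307, 0.007]
tool_rot: [-0.153, 0.988, -0.0, -0.001]
wrist_force: [0.1, -0.0, 3.6]
finger_gap: 0.0178
grasp_force: 61.1
t 50.83 at W [537.3 330.7   7. ] gap 0.0178 F [ 0.1 -0.   3.6] rotvec [-0.0005 -0.0018  0.0009]
  before turn [-0.001   0.0002 -0.001 ] after [-0.001   0.0002 -0.001 ] r 0.632 n 1
time_s: 51.7
tcp_pos: [0.5368, 0.3305, 0.1562]
tool_rot: [0.062, 0.998, -0.001, -0.001]
wrist_force: [-0.7, 0.8, -0.7]
finger_gap: 0.0183
grasp_force: 60.6
t 51.7 at S [-151.5  339.   156.2] gap 0.0183 F [-0.7  0.8 -0.7] rotvec [-0.0028 -0.0025  0.0003]
  before turn [-0.0714 -0.408   0.0071] after [-0.0715 -0.408   0.0062] r 0.564 n 8
  before turn [-0.0003  0.0003  0.115 ] after [0.    0.    0.115] r 0.564 n 3
```

```bash
echo '[-0.0089, -0.051, 0, 0, 0, 0, 0, -0.0089, -0.051, 0, 0, 0, 0, 0, -0.0089, -0.051, 0, 0, 0, 0, 0, -0.0089, -0.051, 0, 0, 0, 0, 0, -0.0089, -0.051, 0, 0, 0, 0, 0, -0.0089, -0.051, 0, 0, 0, 0, 0, -0.0089, -0.051, 0, 0, 0, 0, 0, -0.0089, -0.051, 0, 0, 0, 0, 0, 0, 0, 0, 0, 0, 0, 0, 0, 0, 0.05, 0, 0, 0, 0, 0, 0, 0.05, 0, 0, 0, 0, 0, 0, 0, 0, 0, 0, 0]' > path.dat && python3 inch.py path.dat;echo '[0, 0, 0, 0, 0, 0, 0]' > path.dat && python3 inch.py path.dat;python3 go.py S -80 -69 35
```

```text
time_s: 53.2
tcp_pos: [0.5535, -0.0817, 0.0539]
tool_rot: [0.061, 0.998, -0.0, -0.005]
wrist_force: [0.1, -0.2, 0.0]
finger_gap: 0.0179
grasp_force: 60.6
time_s: 53.32
tcp_pos: [0.5577, -0.0826, 0.0581]
tool_rot: [0.062, 0.998, -0.001, -0.0]
wrist_force: [-0.5, -0.1, -1.3]
finger_gap: 0.0182
grasp_force: 60.6
t 53.33 at S [-79.9 -68.5  58.1] gap 0.0182 F [-0.5 -0.1 -1.3] rotvec [-0.0014 -0.0008 -0.0001]
  before turn [ 0.0001 -0.0005  0.0231] after [ 0.0001 -0.0005  0.0231] r 0.564 n 1
```

```bash
echo '[0, 0, 0.012, 0, 0, 0, 0, 0, 0, 0.011, 0, 0, 0, 0, 0, 0, 0, 0, 0, 0, 0, 0, 0, 0, 0, 0, 0, 0, 0, 0, 0, 0, 0, 0, 0]' > path.dat && python3 inch.py path.dat;python3 go.py S -80 -69 35;echo '[0, 0, 0, 0, 0, 0, 0.022, 0, 0, 0, 0, 0, 0, 0.028, 0, 0, 0, 0, 0, 0, 0.028, 0, 0, -0.02, 0, 0, 0, 0.028, 0, 0, -0.05, 0, 0, 0, 0.04, 0, 0, -0.06, 0, 0, 0, 0.05, 0.03, 0.03, -0.03, 0, 0, 0, 0.05, 0.03, 0.04, -0.03, 0, 0, 0, 0.05, 0, 0, 0, 0, 0, 0, 0.05, 0, 0, 0, 0, 0, 0, 0.05]' > path.dat && python3 inch.py path.dat;python3 go.py S -160 0 200; python3 - <<'E'
from fit import *
c,s,i=snap('w18');S=env.camera("side");T=env.camera("top")
a=crop(i,120,120,400,384,1.75);b=crop(S["pixels"][:,:,::-1].copy(),170,140,300,250,2.3)
o=np.zeros((470,800,3),np.uint8);a=a[:470,:490];o[:a.shape[0],:a.shape[1]]=a;b=b[:,:299];o[:b.shape[0],500:500+b.shape[1]]=b
cv2.imwrite("pics/m18.png",o)
q=[.6454,-.0245,-.1234]
hsv=cv2.cvtColor(c["pixels"],cv2.COLOR_RGB2HSV)
m=((hsv[...,0]<14)&(hsv[...,1]>95)&(hsv[...,2]>30)).astype(np.uint8);m=cv2.morphologyEx(m,cv2.MORPH_OPEN,np.ones((3,3)))
k,l,st,ce=cv2.connectedComponentsWithStats(m)
for j in range(1,k):
    if st[j,4]>100:
        ys,xs=np.nonzero(l==j);W=ray(np.c_[xs,ys],c,.043,s)-[q[0],q[1],0];L=R.from_euler('z',-q[2]).apply(W)*1000
        print(st[j].tolist(),"S x",np.percentile(L[:,0],[1,99]).round(1),"y",np.percentile(L[:,1],[1,99]).round(1))
E
```

```text
time_s: 53.95
tcp_pos: [0.5577, -0.0832, 0.0345]
tool_rot: [0.062, 0.998, -0.001, -0.0]
wrist_force: [1.2, -0.4, 2.4]
finger_gap: 0.018
grasp_force: 61.9
t 53.95 at S [-79.8 -69.   34.5] gap 0.018 F [ 1.2 -0.4  2.4] rotvec [-0.0016 -0.0001 -0.0015]
  before turn [ 0.0002  0.     -0.0005] after [ 0.0002  0.     -0.0005] r 0.564 n 1
time_s: 55.2
tcp_pos: [0.5062, -0.0064, 0.224]
tool_rot: [0.062, 0.998, -0.001, -0.001]
wrist_force: [-0.0, -0.2, 1.0]
finger_gap: 0.0498
grasp_force: 0.0
t 55.2 at S [-140.3    0.9  224. ] gap 0.0498 F [-0.  -0.2  1. ] rotvec [-0.0023 -0.002  -0.0014]
  before turn [ 0.0196 -0.0008  0.024 ] after [ 0.0197 -0.0009  0.024 ] r 0.487 n 1
[0, 159, 75, 88, 4128] S x [-150.5  -45.7] y [-330.2 -232.7]
[192, 199, 18, 27, 445] S x [-104.6  -70.8] y [-79.2 -58.1]
[228, 199, 17, 41, 630] S x [-104.5  -49.6] y [-33.8 -14.9]
[298, 199, 18, 38, 476] S x [-104.4  -55.2] y [55.3 75.9]
[422, 273, 90, 78, 3745] S x [  4.6 121.1] y [237.3 373.9]
[401, 313, 13, 16, 110] S x [66.2 92.2] y [208.5 228.4]
[120, 334, 23, 38, 521] S x [104.5 170.3] y [-202.1 -171.3]
[369, 334, 45, 50, 926] S x [106.9 196.4] y [171.  240.4]
```

View pics/m18.png

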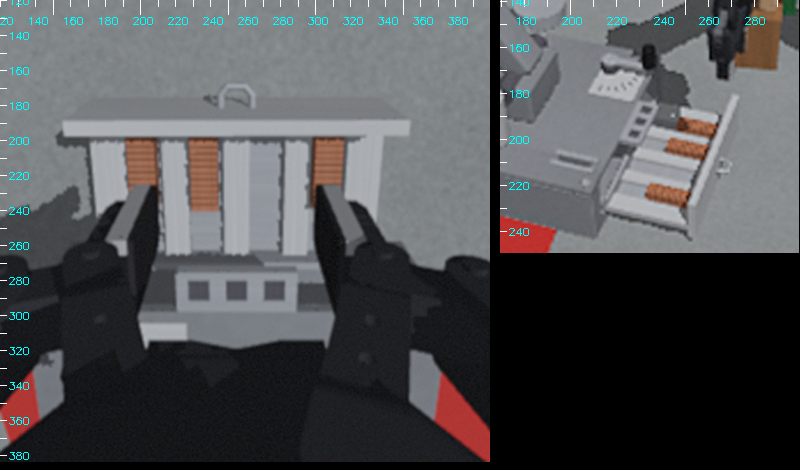

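```bash
python3 - <<'E'
from fit import *
c,s=load('w18');q=[.6454,-.0245,-.1234]
x=-.1
for z in(.027,.034,.043):
  print(z,proj(world([[x,y,z] for y in(.0325,.0555,.059,.079,.0825,-.0555,-.059,-.079,-.0825)],q),c,s).round(1)[:,0].tolist(),proj(world([[x,.069,z]],q),c,s)[0,1])
for r in (203,208,214,220):
  print(r,"R",[tuple(int(t) for t in p) for p in c["pixels"][r,292:326,:][:, [0,2]]])
  print("  L",[tuple(int(t) for t in p) for p in c["pixels"][r,182:216,:][:, [0,2]]])
E
```

```text
0.027 [279.7, 297.2, 299.9, 315.1, 317.8, 212.6, 209.9, 194.7, 192.0] 198.3790308725709
0.034 [280.1, 298.0, 300.7, 316.3, 319.0, 211.8, 209.1, 193.5, 190.8] 200.05267704023075
0.043 [280.8, 299.1, 301.9, 317.8, 320.6, 210.7, 207.9, 192.0, 189.2] 202.30175211991707
203 R [(172, 181), (173, 182), (173, 181), (162, 171), (122, 130), (94, 100), (73, 64), (78, 42), (112, 53), (142, 72), (148, 77), (146, 75), (146, 75), (146, 76), (148, 77), (150, 77), (148, 78), (145, 75), (145, 75), (144, 73), (142, 72), (143, 73), (144, 72), (142, 75), (107, 76), (81, 85), (119, 128), (166, 175), (175, 182), (172, 180), (169, 177), (169, 177), (170, 178), (170, 178)]
  L [(170, 178), (172, 181), (172, 181), (170, 179), (168, 177), (168, 177), (172, 181), (175, 184), (164, 177), (125, 128), (132, 78), (143, 70), (142, 71), (140, 70), (142, 73), (143, 74), (144, 73), (143, 72), (142, 72), (141, 71), (141, 71), (140, 72), (138, 70), (141, 71), (142, 73), (132, 66), (109, 50), (105, 75), (112, 117), (106, 117), (146, 155), (167, 175), (169, 177), (170, 179)]
208 R [(172, 179), (171, 179), (170, 179), (166,
[... 1601 characters left out ...]
0), (112, 54), (151, 79), (156, 81), (155, 82), (154, 80), (157, 82), (158, 83), (157, 82), (159, 84), (157, 82), (156, 82), (156, 82), (152, 80), (153, 79), (157, 81), (152, 81), (117, 84), (88, 89), (119, 128), (165, 173), (173, 181), (170, 178), (168, 176), (168, 177), (170, 179), (169, 178), (170, 179)]
  L [(170, 178), (169, 177), (170, 178), (170, 178), (169, 178), (169, 177), (171, 179), (173, 182), (167, 176), (127, 138), (104, 98), (142, 81), (159, 82), (159, 82), (158, 83), (158, 84), (159, 83), (162, 85), (161, 85), (161, 85), (159, 83), (160, 84), (156, 81), (157, 82), (158, 83), (158, 84), (147, 74), (114, 54), (100, 60), (84, 81), (106, 114), (160, 168), (171, 178), (169, 178)]
```

```bash
python3 go.py S -165 80 120 -165 80 55 -15 80 55;echo '[0.025, 0.04, 0.05, 0, 0, 0, 0, 0, 0.039, 0.05, 0, 0, 0, 0, 0, 0, 0, 0, 0, 0, 0, 0, 0, 0, 0, 0, 0, 0, 0, 0, 0.05, 0, 0, 0, 0, 0, 0, 0.018, 0, 0, 0, 0, 0, 0, 0, 0, 0, 0, 0, 0, 0, 0, 0, 0, 0, 0]' > path.dat && python3 inch.py path.dat;python3 go.py S -141 80 55 -15 80 55
```

```text
t 55.35 at S [-1.401e+02 -2.000e-01  2.232e+02] gap 0.0498 F [ 0.8  0.5 -0.5] rotvec [-0.0028 -0.0036 -0.0039]
  before turn [0.0248 0.0803 0.1031] after [0.0249 0.0802 0.1032] r 0.497 n 3
  before turn [-0.0002  0.0002  0.065 ] after [0.    0.    0.065] r 0.497 n 2
  before turn [-0.15    0.0006 -0.0005] after [-0.15  0.    0.  ] r 0.643 n 3
time_s: 56.35
tcp_pos: [0.4941, 0.0699, 0.0626]
tool_rot: [0.063, 0.998, -0.001, 0.0]
wrist_force: [-0.6, -0.6, 0.6]
finger_gap: 0.0002
grasp_force: 0.0
t 56.35 at S [-161.8   75.1   62.6] gap 0.0002 F [-0.6 -0.6  0.6] rotvec [-0.0014  0.0006 -0.0034]
  before turn [-0.0207  0.005   0.0076] after [-0.0208  0.0049  0.0076] r 0.52 n 1
  before turn [-1.26e-01  4.00e-04  1.00e-04] after [-0.126  0.     0.   ] r 0.643 n 3
```

Push slowly (0.1 m/s), then the last bit.

```bash
echo '[-0.01, 0.004, 0.004, 0, 0, 0, 0, -0.01, 0, 0, 0, 0, 0, 0, -0.012, 0, 0, 0, 0, 0, 0, -0.012, 0, 0, 0, 0, 0, 0, -0.012, 0, 0, 0, 0, 0, 0, -0.012, 0, 0, 0, 0, 0, 0, -0.012, 0, 0, 0, 0, 0, 0, -0.012, 0, 0, 0, 0, 0, 0, -0.012, 0, 0, 0, 0, 0, 0, -0.01, 0, 0, 0, 0, 0, 0, 0, 0, 0, 0, 0, 0, 0, 0, 0, 0, 0, 0, 0, 0]' > path.dat && python3 inch.py path.dat;python3 go.py S -15 80 55
```

```text
time_s: 57.85
tcp_pos: [0.6076, 0.0594, 0.0572]
tool_rot: [0.063, 0.998, -0.001, 0.0]
wrist_force: [-0.2, -0.5, -1.0]
finger_gap: -0.0001
grasp_force: 0.0
t 57.85 at S [-47.8  78.6  57.2] gap -0.0001 F [-0.2 -0.5 -1. ] rotvec [-0.0025  0.0003 -0.0028]
  before turn [-0.0328  0.0015  0.0022] after [-0.0328  0.0014  0.0022] r 0.643 n 1
```

```bash
echo '[-0.008, 0, 0, 0, 0, 0, 0, -0.008, 0, 0, 0, 0, 0, 0, -0.006, 0, 0, 0, 0, 0, 0, -0.005, 0, 0, 0, 0, 0, 0, -0.003, 0, 0, 0, 0, 0, 0, 0, 0, 0, 0, 0, 0, 0, 0, 0, 0, 0, 0, 0, 0]' > path.dat && python3 inch.py path.dat;python3 go.py S -15 80 55;echo '[-0.003, 0, 0, 0, 0, 0, 0, -0.002, 0, 0, 0, 0, 0, 0, 0, 0, 0, 0, 0, 0, 0]' > path.dat && python3 inch.py path.dat;python3 go.py S -15 80 55
```

```text
time_s: 58.72
tcp_pos: [0.6349, 0.0564, 0.0562]
tool_rot: [0.063, 0.998, -0.001, -0.003]
wrist_force: [-3.4, 0.3, -3.1]
finger_gap: -0.0003
grasp_force: 2.0
t 58.73 at S [-20.4  79.   56.2] gap -0.0003 F [-3.4  0.3 -3.1] rotvec [-0.0028 -0.0049 -0.0018]
  before turn [-0.0054  0.001   0.0012] after [-0.0054  0.001   0.0012] r 0.643 n 1
time_s: 59.1
tcp_pos: [0.6387, 0.0559, 0.0562]
tool_rot: [0.062, 0.998, -0.001, -0.004]
wrist_force: [-6.3, 0.0, -1.6]
finger_gap: 0.0001
grasp_force: 3.1
t 59.1 at S [-16.6  79.   56.2] gap 0.0001 F [-6.3  0.  -1.6] rotvec [-0.0031 -0.0075 -0.0016]
  before turn [-0.0016  0.001   0.0012] after [-0.0016  0.001   0.0012] r 0.643 n 1
```

```bash
for k in 1 2; do :; done; echo '[-0.003, 0, 0, 0, 0, 0, 0, 0, 0, 0, 0, 0, 0, 0, 0, 0, 0, 0, 0, 0, 0]' > path.dat && python3 inch.py path.dat;python3 go.py S -15 80 55;echo '[-0.003, 0, 0, 0, 0, 0, 0, 0, 0, 0, 0, 0, 0, 0, 0, 0, 0, 0, 0, 0, 0]' > path.dat && python3 inch.py path.dat;python3 go.py S -15 80 55
```

```text
time_s: 59.48
tcp_pos: [0.6403, 0.0557, 0.0562]
tool_rot: [0.062, 0.998, -0.001, -0.005]
wrist_force: [-8.3, -0.1, 1.4]
finger_gap: -0.0002
grasp_force: 4.1
t 59.48 at S [-14.9  79.   56.2] gap -0.0002 F [-8.3 -0.1  1.4] rotvec [-0.0033 -0.01   -0.0015]
  before turn [0.0001 0.001  0.0012] after [0.0001 0.001  0.0012] r 0.643 n 1
time_s: 59.85
tcp_pos: [0.6403, 0.0557, 0.0562]
tool_rot: [0.062, 0.998, -0.002, -0.008]
wrist_force: [-13.2, 0.8, 5.6]
finger_gap: 0.0003
grasp_force: 6.6
t 59.85 at S [-15.   79.   56.2] gap 0.0003 F [-13.2   0.8   5.6] rotvec [-0.004  -0.0161 -0.0012]
  before turn [0.     0.001  0.0012] after [0.     0.001  0.0012] r 0.643 n 1
```

```bash
echo '[-0.003, 0, 0, 0, 0, 0, 0, 0, 0, 0, 0, 0, 0, 0, 0.015, 0, 0, 0, 0, 0, 0, 0.02, 0, 0, 0, 0, 0, 0, 0.02, 0, -0.03, 0, 0, 0, 0, 0.01, 0, -0.05, 0, 0, 0, 0.03, 0, -0.05, -0.05, 0, 0, 0, 0.045, 0, -0.05, -0.05, 0, 0, 0, 0.045, 0, 0, 0, 0, 0, 0, 0.045, 0, 0, 0, 0, 0, 0, 0.045, 0, 0, 0, 0, 0, 0, 0.045]' > path.dat && python3 inch.py path.dat; python3 - <<'E'
from fit import *
c,s,i=snap('w19');q=[.6454,-.0245,-.1234]
g=cv2.cvtColor(c["pixels"],cv2.COLOR_RGB2GRAY)
for y in (.06,-.06):
  for d in(0,.006): print(d,proj(world([[-.004-d,y,.078],[.006-d,y,.078]],q),c,s).round(1).tolist())
  u,v=proj(world([[-.004,y,.078]],q),c,s)[0].astype(int);print(u,[(r,int(g[r,u])) for r in range(v-10,v+8)])
for a in (-3,0,3):
  A=np.radians(a);print(a,proj(world([[.06-.06*np.cos(A),-.09+.06*np.sin(A),.153]],q),c,s))
v=int(proj(world([[0,-.09,.153]],q),c,s)[0,1]);u=int(proj(world([[0,-.09,.153]],q),c,s)[0,0]);print(g[v,u-20:u+20].tolist())
E
python3 go.py S 0 -90 190 0 -90 122
```

```text
time_s: 61.22
tcp_pos: [0.5751, -0.0225, 0.2248]
tool_rot: [0.061, 0.998, -0.0, -0.001]
wrist_force: [-0.7, 0.2, -0.5]
finger_gap: 0.0452
grasp_force: 0.0
0 [[312.8, 232.9], [312.3, 240.8]]
0.006 [[313.1, 228.2], [312.6, 236.1]]
312 [(222, 127), (223, 128), (224, 127), (225, 128), (226, 128), (227, 129), (228, 128), (229, 128), (230, 127), (231, 128), (232, 130), (233, 126), (234, 113), (235, 113), (236, 114), (237, 115), (238, 114), (239, 114)]
0 [[209.4, 232.9], [209.8, 240.8]]
0.006 [[209.1, 228.1], [209.5, 236.1]]
209 [(222, 130), (223, 128), (224, 124), (225, 110), (226, 103), (227, 91), (228, 73), (229, 63), (230, 49), (231, 36), (232, 28), (233, 25), (234, 22), (235, 27), (236, 28), (237, 29), (238, 30), (239, 26)]
-3 [[159.25871071 272.9372574 ]]
0 [[162.74625144 272.85819377]]
3 [[166.25079567 272.93971657]]
[29, 41, 58, 59, 58, 54, 47, 46, 45, 40, 39, 36, 36, 33, 30, 34, 34, 34, 29, 31, 27, 31, 32, 30, 34, 32, 32, 32, 34, 33, 32, 35, 34, 33, 31, 33, 33, 35, 31, 31]
t 61.27 at S [-70.2  -6.7 224.6] gap 0.0449 F [ 0.1 -0.5 -0.1] rotvec [-0.0014 -0.0032  0.0011]
  before turn [-0.0702 -0.0833  0.0344] after [-0.0702 -0.0833  0.0346] r 0.644 n 3
  before turn [-0.0002  0.0001  0.068 ] after [0.    0.    0.068] r 0.644 n 2
```

```bash
echo '[-0.0234, -0.0278, 0.005, 0, 0, 0, 0.045, -0.0234, -0.0278, 0.005, 0, 0, 0, 0.045, -0.0234, -0.0278, 0.005, 0, 0, 0, 0.045, 0, 0, 0, 0, 0, 0, 0.045, 0, 0, 0, 0, 0, 0, 0.045, 0, 0, 0, 0, 0, 0, 0.045]' > path.dat && python3 inch.py path.dat;python3 go.py S 0 -90 122;python3 -c "
from h import *
print(np.round(env.get_state()['joints'],2))"
```

```text
time_s: 62.02
tcp_pos: [0.6337, -0.1136, 0.2103]
tool_rot: [0.061, 0.998, -0.0, -0.002]
wrist_force: [0.0, 0.9, 0.7]
finger_gap: 0.045
grasp_force: 0.0
t 62.02 at S [ -0.6 -89.8 210.3] gap 0.045 F [0.  0.9 0.7] rotvec [-0.0008 -0.0031  0.0012]
  before turn [-0.0009 -0.0001  0.0883] after [-0.0006 -0.0002  0.0883] r 0.644 n 2
[ 0.06  0.51  0.07  1.82 -0.04  0.81  1.6 ]
```

```bash
echo '[0, 0, 0.04, 0, 0, 0, 0.045, 0, 0, 0.048, 0, 0, 0, 0.045, 0, 0, 0, 0, 0, 0, 0.035, 0, 0, 0, 0, 0, 0, 0.03, 0, 0, 0, 0, 0, 0, 0.024, 0, 0, 0, 0, 0, 0, 0.024]' > path.dat && python3 inch.py path.dat;python3 go.py S 0 -90 122; echo '[-0.0007, 0.0094, 0, 0, 0, 0.157, 0.024, -0.0007, 0.0094, 0, 0, 0, 0.157, 0.024, -0.0007, 0.0094, 0, 0, 0, 0.157, 0.024, -0.0007, 0.0094, 0, 0, 0, 0.157, 0.024, -0.0007, 0.0094, 0, 0, 0, 0.157, 0.024, 0, 0, 0, 0, 0, 0, 0.024, 0, 0, 0, 0, 0, 0, 0.024, 0, 0, 0, 0, 0, 0, 0.024]' > path.dat && python3 inch.py path.dat;python3 go.py S 17.57 -47.57 122 yaw=-45
```

```text
time_s: 62.78
tcp_pos: [0.6354, -0.1154, 0.1246]
tool_rot: [0.062, 0.998, -0.001, 0.001]
wrist_force: [0.3, 2.0, 0.5]
finger_gap: 0.0239
grasp_force: 0.7
t 62.77 at S [  1.3 -91.5 124.6] gap 0.0239 F [0.3 2.  0.5] rotvec [-0.0011  0.0015 -0.0013]
  before turn [0.0013 0.0015 0.0026] after [0.0013 0.0015 0.0026] r 0.644 n 1
time_s: 63.78
tcp_pos: [0.6566, -0.0764, 0.1229]
tool_rot: [0.439, 0.898, -0.001, -0.0]
wrist_force: [-1.1, 0.1, 0.5]
finger_gap: 0.0238
grasp_force: 0.0
t 63.77 at S [ 17.5 -50.1 122.9] gap 0.0238 F [-1.1  0.1  0.5] rotvec [-0.0021  0.0003 -0.0007]
  before turn [0.0018 0.0019 0.0009] after [0.0018 0.0019 0.0009] r 0.661 n 1
```

```bash
echo '[0.0018, 0.0021, 0, 0, 0, 0, 0.024, 0, 0, 0, 0, 0, 0, 0.022, 0, 0, 0, 0, 0, 0, 0.0203, 0, 0, 0, 0, 0, 0, 0.0203, 0, 0, 0, 0, 0, 0, 0.0203]' > path.dat && python3 inch.py path.dat;python3 go.py S 17.57 -47.57 122 yaw=-45;
```

```text
time_s: 64.4
tcp_pos: [0.6569, -0.0733, 0.1225]
tool_rot: [0.439, 0.898, -0.001, -0.001]
wrist_force: [-1.7, -1.3, 1.1]
finger_gap: 0.0204
grasp_force: 0.7
t 64.4 at S [ 17.4 -47.  122.5] gap 0.0204 F [-1.7 -1.3  1.1] rotvec [-0.0031 -0.0004 -0.0013]
  before turn [-0.0005 -0.0003  0.0005] after [-0.0005 -0.0003  0.0005] r 0.661 n 1
```

```bash
echo '[0, 0, 0, 0, 0, 0, 0.035, 0, 0, 0, 0, 0, 0, 0.045, 0, 0, 0, 0, 0, 0, 0.045, 0, 0, -0.04, 0, 0, 0, 0.045, 0, 0, -0.05, 0, 0, 0, 0.05, 0.02, 0, -0.05, 0, 0, 0, 0.05, 0.04, 0, -0.02, 0, 0, 0, 0.05, 0, 0, 0, 0, 0, 0, 0.05, 0, 0, 0, 0, 0, 0, 0.05]' > path.dat && python3 inch.py path.dat;python3 - <<'E'
from fit import *
c,s,i=snap('w20');q=[.6454,-.0245,-.1234]
g=cv2.cvtColor(c["pixels"],cv2.COLOR_RGB2GRAY)
for a in (40,45,50):
  A=np.radians(a);p=proj(world([[.06-.06*np.cos(A),-.09+.06*np.sin(A),.153]],q),c,s)[0];print(a,p.round(1))
  if a==45:
    u,v=p.astype(int);P=p
m=((g<60)).astype(np.uint8)
for r in range(v-12,v+13,4): print(r,u-20,g[r,u-20:u+20].tolist())
# drawer & sticks left on bench
T=env.camera("top");S=env.camera("side")
hsv=cv2.cvtColor(S["pixels"],cv2.COLOR_RGB2HSV);m=((hsv[...,0]<14)&(hsv[...,1]>110)&(hsv[...,2]>40)).astype(np.uint8)
k,l,st,ce=cv2.connectedComponentsWithStats(m);print([(ce[j].round(0).tolist(),int(st[j,4])) for j in range(1,k) if st[j,4]>25])
gs=cv2.cvtColor(S["pixels"],cv2.COLOR_RGB2GRAY);g0=cv2.cvtColor(cv2.imread("pics/side0.png"),cv2.COLOR_BGR2GRAY)
d=cv2.absdiff(gs,g0)[195:240,195:245];print("side front diff",int((d>25).sum()))
print("block diff",int((cv2.absdiff(gs,g0)[120:175,265:300]>30).sum()),"knob side",proj(world([[.0176,-.0476,.14]],q),S),int(gs[172,225]))
E
```

```text
time_s: 65.53
tcp_pos: [0.6206, -0.0258, 0.2823]
tool_rot: [0.439, 0.898, -0.001, -0.001]
wrist_force: [-0.2, -0.6, -0.1]
finger_gap: 0.0497
grasp_force: 0.0
40 [249.5 234.7]
45 [254.3 234.5]
50 [259.1 234.7]
222 234 [130, 128, 130, 143, 164, 178, 184, 185, 183, 181, 182, 183, 171, 107, 35, 17, 23, 20, 27, 26, 26, 26, 24, 28, 21, 21, 14, 41, 116, 175, 184, 181, 180, 180, 179, 179, 179, 179, 178, 181]
226 234 [169, 180, 184, 184, 181, 181, 180, 181, 182, 181, 180, 168, 111, 42, 18, 23, 24, 23, 24, 28, 28, 29, 25, 25, 27, 22, 20, 14, 67, 132, 158, 171, 179, 179, 180, 181, 182, 183, 183, 180]
230 234 [181, 181, 175, 142, 130, 167, 181, 181, 182, 183, 186, 179, 114, 37, 23, 34, 33, 33, 34, 34, 36, 32, 31, 36, 31, 31, 34, 21, 21, 85, 158, 181, 184, 183, 182, 181, 178, 158, 131, 152]
234 234 [181, 180, 181, 182, 176, 152, 147, 173, 182, 183, 185, 177, 113, 37, 31, 32, 33, 35, 31, 34, 32, 31, 34, 32, 33, 31, 29, 28, 56, 129, 176, 182, 180, 179, 178, 165, 144, 158, 178, 184]
238 234 [117, 154, 177, 183, 182, 182, 183, 181, 180, 181, 183, 182, 161, 110, 62, 36, 26, 30, 28, 28, 29, 33, 30, 28, 24, 29, 38, 91, 156, 178, 180, 178, 180, 181, 181, 181, 181, 181, 181, 182]
242 234 [183, 182, 182, 180, 181, 180, 181, 181, 181, 183, 181, 177, 157, 123, 109, 103, 94, 85, 80, 78, 72, 73, 81, 84, 95, 131, 169, 181, 181, 182, 181, 182, 181, 182, 182, 181, 180, 182, 182, 180]
246 234 [180, 180, 180, 182, 183, 181, 179, 179, 179, 179, 181, 181, 179, 179, 182, 179, 163, 155, 157, 156, 160, 156, 160, 160, 157, 157, 176, 183, 182, 181, 181, 180, 181, 181, 181, 178, 179, 178, 179, 179]
[([362.0, 39.0], 5053), ([283.0, 64.0], 101), ([280.0, 155.0], 463), ([130.0, 276.0], 10450)]
side front diff 0
block diff 497 knob side [[224.95623768 169.82570232]] 29
```

```bash
python3 - <<'E'
from fit import *
S=env.camera("side")["pixels"][:,:,::-1];s0=cv2.imread("pics/side0.png")
for im in(s0,S):
    g=im[:,:,2].astype(int)
    for r in (130,136,142,150,160): print(r,g[r,264:302].tolist())
E
```

```text
130 [75, 68, 43, 52, 46, 47, 48, 46, 48, 45, 45, 52, 49, 51, 47, 50, 46, 39, 54, 135, 188, 185, 179, 184, 192, 202, 191, 50, 38, 38, 29, 32, 31, 21, 58, 117, 143, 139]
136 [74, 68, 35, 34, 44, 41, 43, 36, 38, 37, 45, 40, 52, 50, 49, 47, 52, 46, 89, 142, 153, 154, 150, 149, 152, 161, 143, 48, 58, 65, 65, 69, 68, 74, 84, 105, 143, 139]
142 [73, 66, 45, 46, 43, 46, 104, 149, 143, 139, 132, 114, 104, 111, 121, 116, 68, 68, 108, 148, 151, 152, 153, 145, 148, 148, 135, 151, 134, 58, 41, 46, 43, 38, 77, 131, 141, 139]
150 [67, 67, 69, 66, 68, 91, 121, 117, 119, 115, 105, 103, 108, 111, 112, 114, 110, 111, 108, 106, 106, 111, 110, 109, 109, 114, 116, 115, 126, 138, 139, 137, 137, 139, 140, 139, 137, 138]
160 [69, 75, 74, 74, 81, 104, 119, 120, 116, 111, 104, 107, 108, 112, 114, 114, 113, 112, 113, 111, 109, 109, 108, 107, 114, 118, 120, 129, 138, 136, 134, 135, 137, 138, 136, 135, 136, 137]
130 [76, 67, 44, 54, 48, 45, 44, 47, 43, 48, 49, 50, 49, 50, 50, 48, 48, 45, 50, 78, 108, 111, 108, 109, 112, 115, 112, 80, 40, 38, 28, 28, 31, 22, 61, 116, 145, 138]
136 [77, 69, 31, 29, 28, 29, 27, 23, 25, 23, 30, 29, 31, 28, 30, 30, 29, 23, 54, 92, 107, 109, 105, 103, 105, 109, 100, 58, 62, 65, 66, 67, 66, 78, 86, 106, 146, 139]
142 [78, 70, 35, 29, 32, 26, 58, 79, 77, 76, 70, 73, 70, 74, 76, 78, 76, 78, 84, 105, 106, 107, 108, 103, 102, 104, 91, 80, 71, 51, 45, 46, 47, 40, 80, 133, 142, 138]
150 [77, 78, 75, 77, 70, 92, 123, 120, 120, 116, 106, 106, 110, 114, 111, 92, 86, 72, 69, 70, 70, 73, 77, 75, 77, 77, 77, 80, 113, 148, 142, 140, 142, 141, 142, 141, 138, 140]
160 [72, 75, 75, 75, 79, 105, 119, 120, 119, 110, 105, 106, 111, 112, 115, 114, 113, 113, 113, 110, 110, 110, 108, 108, 119, 111, 78, 76, 75, 72, 72, 77, 74, 76, 75, 72, 73, 72]
```

Same handle position, only shaded. Hand in.

```bash
python3 -c "
from workcell import env
print(env.close_job())"
```

```text
the job is handed in; nothing more can be done
None
```

The job is done and handed in at about 66 s of the 210 s allowed: three sticks seated in lanes 0, 1 and 3, the key back in its block, the drawer shut and holding, and only then the air lever set to 45°. The first try at returning the key touched the block with about 56 N at the wrist (limit 120 N), and the judge gave no verdict.

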